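# Box a finished folding knife and press the case lid home

### The job

Pack the pale-wood folding knife: first lay it flat inside the open dark wooden case and let go. Then take the case's lid out of the plywood rack, lay it on the middle of the cork pad with its brass handle up, let go, take it again by the handle, set it lightly on the case so that it rests proud on the two white catches, and let go. Finally press the lid down until it is fully home all round; leave the two black knives where they lie.

Things in the scene. Friction and masses are not known exactly. Their poses are not given: they have to be found in the camera images.
- knife: closed folding knife with pale wood handle and steel ends, lying flat on the plank board: 120 long (x) x 22 wide (y) x 15 mm thick (z), about 120 g; origin at the centre of its underside. Which of the three places on the board it has varies; 70 mm between neighbours' centres
- dark_knife_a: a black knife of the same size and frame; not to be moved
- dark_knife_b: the other black knife; not to be moved
- board: fixed plank board the knives lie on, 220 x 220 x 10 mm; origin at the centre of its underside, z up
- case: fixed open dark wooden case, 190 (x) x 104 (y) x 48 mm high (z), walls and floor 7 mm thick (inside 176 x 90); origin at the centre of its underside. Inside each short end sits a white catch (12 mm along x, 44 along y, centred 80 mm from the middle, leaving 148 mm free between). The lid's inner panel rests on them at first, the lid then 7 to 9 mm proud of the rim
- catch_near (a joint): how far the catch at the case's -x end is pushed down, m: starts at 0 to 0.002 (at 0 its top is 7 mm below the rim); 0.009 is fully down, with the lid's board on the rim. It gives way under about 10 N and stays where it is pushed
- catch_far (a joint): the same for the catch at the case's +x end
- lid: case lid, 250 g: dark board 190 (x) x 104 (y) x 8 mm; blue inner panel 168 x 82 x 16 under it; brass bar handle mid-top, 70 (x) x 12 (y) x 26 high. Origin: centre of the board's underside (panel z -16 to 0, board 0 to 8, handle 8 to 34). Starts on a long edge in the rack: y up, z level, away from the robot. Seated, its origin is 48 mm above the case's. Fits either way round, 4 mm play a side
- rack: fixed plywood rack, 60 (x) x 200 (y) mm, base 12 mm thick, with a slot along y, 28 mm wide, between a rail (top at 34 mm) on the +x side and a wall (top at 62 mm) on the -x side; the lid standing in it reaches 116 mm up, its total thickness of 24 mm centred over the rack's origin (centre of the underside)
- pad: fixed cork pad, 180 (x) x 250 (y) x 6 mm; origin at the centre of its underside. A lid lying on it has its origin 22 mm above the pad's
There are look-alikes about, which are no part of the job. Leave any pink look-alike of the lid alone.

How it is judged (in metres and radians):
On the way, in this order (a step that is already met when the one before it is completed fails the run):
1. the pale knife lies flat inside the case, released (horizontal distance between knife and case below 0.045 m and z of knife in the frame of case below 0.012 m and angle between knife's own z axis and vertical below 0.15 rad and contact force between the fingers and knife below 0.1 N), for 0.2 s.
2. the lid lies on the cork pad (centre within 70 mm of the pad's), handle up, released (horizontal distance between lid and pad below 0.07 m and z of lid in the frame of pad below 0.028 m and angle between lid's own z axis and vertical below 0.1 rad and contact force between the fingers and lid below 0.1 N), for 0.2 s.
3. the lid rests on the case's catches, its panel in the mouth, not yet fully down, released (horizontal distance between lid and case below 0.008 m and z of lid in the frame of case below 0.06 m and angle between lid's own z axis and vertical below 0.1 rad and contact force between the fingers and lid below 0.1 N and value of joint any of catch_near, catch_far below 0.007 m), for 0.2 s.
At the end, for the whole second after the job is handed in: The lid sits on the case with its board down on the rim to within 2 mm all round (tilt under 0.025 rad, both catches pushed down more than 7.2 mm), centred within 8 mm and at rest; the pale knife lies on the floor of the case under it; each black knife is within 30 mm of where it started (value of joint each of catch_near, catch_far above 0.0072 m and z of lid in the frame of case below 0.05 m and angle between lid's own z axis and vertical below 0.025 rad and horizontal distance between lid and case below 0.008 m and horizontal distance between knife and case below 0.045 m and z of knife in the frame of case below 0.012 m and linear speed of lid below 0.02 m/s and distance of each of dark_knife_a, dark_knife_b from where it was at the start of the episode below 0.03 m); the robot touches nothing.
It fails at once if a black knife is moved more than 30 mm (distance of any of dark_knife_a, dark_knife_b from where it was at the start of the episode above 0.03 m).
It also fails if it takes over 72 s, if anything falls off the work surface, if the arm or the gripper's body presses on something with over 40 N, if the wrist force passes 120 N, or if a joint passes its speed limit or range.

### The arm

A 6-joint arm with a two-finger parallel gripper is mounted at the origin on the work surface. World frame = base frame: x ahead of the robot, y to its left, z up, the work surface at z = 0. Lengths are in mm, angles in rad, forces in N, time in s.
With the tool pointing down it reaches from about 275 to 850 mm from the base axis. Payload 5.2 kg.
Tool frame: the origin (TCP) lies at the very end of the fingers, on their centre line; the grasp point (between the pads) lies 19 mm behind it; y points along the fingers, x is the direction in which the jaws open and shut, and the axes are right-handed (so a half turn about y gives the same grasp; the last joint's range is limited). The gripper opens to 85 mm and grips with 20 to 120 N. Pads are 22 mm wide; open, the fingers measure 114 mm over their backs; the gripper's body (76 mm by 85 mm) begins 54 mm behind the grasp point. The pads swing forward as they close: fully open they stand 13 mm farther back than shut.
Start: joints at [-1.393, 0.259, 1.535, -0, 1.348, -0.203], TCP at [204.436, -510.599, 231.31] pointing down, gripper open.
Joint ranges: [-3.14, 3.14], [-0.91, 2.08], [0.19, 2.58], [-1.22, 4.36], [0.22, 2.71], [-3.12, 3.12]. Speed limits (rad/s): [2.57, 2.57, 3.14, 3.14, 3.14, 3.14].

### API

Orientations are given as a unit quaternion [w, x, y, z].
In Python, from rig import env gives the robot as it stands.
- The arm moves only by the tool drive_tool, never from a script. Its arguments are lists of equal length, an entry for each row: "slide": the shift along the tool's x, y, z in m, a list of three; "rotation": the turn, a rotation vector about the tool's x, y, z in rad, a list of three. A call has 1 to 5 rows; each row shifts and turns the commanded pose from where the row before left it, along the tool's axes as they then stand; what a row does not reach is not made up. A row lasts 1/8 s, in which the tool goes at most 62.5 mm and 10.7 degrees, less where a joint would pass 70% of its speed; a pose out of reach is approached as far as the arm can. A call is refused whole if a number of a shift passes 0.0625 or a number of a turn 0.188, either way. A call with a gripper value outside its range is refused whole. "grip" is the opening, from 0 (shut) to 1 (fully open), set as the call begins (left out, the last holds). The fingers move at their own pace and stop on an object; the grip force is fixed at half the most. Time passes only in rows, so rows that do not move let the fingers close. It gives the time, the measured TCP pose, the force and the opening at its end, in the units of the state.
- env.get_state(): the state, without advancing time (a new reading comes with each control period).
- env.capture(name): name is "scene" or "side" or "wrist"; returns the picture (400x640x3 uint8, red, green, blue); there is no depth.
- env.calibration(name): a dict with "vfov" (degrees; the focal length in pixels is half the picture's height over the tangent of half this angle, whatever the lens; pixels are square), "cx", "cy" (the principal point, pixels), "R" (3x3) and "t" (3): a world point X has camera coordinates R X + t; the wrist camera has in their place "T_tool_cam" (4x4, takes a point from camera to tool coordinates, whose origin is the TCP and whose axes are the tool frame's). Camera axes: x right, y down, z forward; pixel columns grow to the right and rows downward; lengths in mm; the calibration is good to about 2 mm. A picture is of the moment at which its call begins: read the wrist's pose just before it. calibration takes no time and is no camera call.
- env.finish_job(): hands the job in, once; it reports no verdict.
The state is a dict: "clock": time; "joints": joint angles; "qd": joint speeds; "effort": joint torques, N m; "position": TCP position; "orientation": TCP orientation; "wrist_force": force on the tool from outside, world axes, zero at the start; "torque": the same for the moment, N m; "gripper_width": finger opening in mm.
Only numpy, scipy, OpenCV 4.12 (cv2) and the standard library are available. Lean on these libraries where they do the work, as an engineer would, in place of code of your own. Each camera call takes 0.05 s, during which the arm holds its last target. There are 200 camera calls.

## Working session

There is one attempt and no reset: what is moved stays moved. The work goes in short steps, Python scripts to look and compute and a tool call to move; the robot and the scene stay as the last step left them, time stands still between calls to the robot, and variables do not carry over. Pictures are saved under pics/ and viewed, about 8 in all and at most 12, crops included, and the job is handed in when it is done.

Besides the shell and the picture viewer there is one more tool, called after "Request:" as name(argument=value, ...) on one line, values as JSON. drive_tool: Moves the arm, as the interface text tells. Its arguments: {"type":"object","properties":{"slide":{"type":"array"},"rotation":{"type":"array"},"grip":{"type":"number"}},"required":["slide","rotation"]}

```bash
ls; mkdir -p pics; python3 - <<'E'
from rig import env
import cv2,numpy as np
np.set_printoptions(precision=4,suppress=True)
for n in("scene","side"):
    im=env.capture(n); cv2.imwrite(f"pics/{n}0.png",im[:,:,::-1])
    print(n,env.calibration(n))
print(env.calibration("wrist")); print(env.get_state())
a=[cv2.imread(f"pics/{n}0.png") for n in("scene","side")]
E
```

```text
pics
scene {'vfov': 45.10817928770002, 'cx': 315.5558449696355, 'cy': 203.23291596194636, 'R': array([[ 0.8828,  0.4696, -0.0132],
       [ 0.3808, -0.7317, -0.5653],
       [-0.2751,  0.494 , -0.8248]]), 't': array([-399.4217, -140.7072, 1576.5779])}
side {'vfov': 47.663463724201534, 'cx': 318.48602366911496, 'cy': 200.89146764977164, 'R': array([[-0.869 , -0.4944,  0.0223],
       [-0.2965,  0.4841, -0.8232],
       [ 0.3962, -0.722 , -0.5673]]), 't': array([ 392.1101,  181.672 , 1113.1551])}
{'vfov': 69.66501266346155, 'cx': 322.14281357555035, 'cy': 200.95057624219072, 'T_tool_cam': array([[   1.    ,   -0.0009,   -0.0003,   -0.9564],
       [   0.    ,   -0.2741,    0.9617, -142.1539],
       [  -0.0009,   -0.9617,   -0.2741,   69.5771],
       [   0.    ,    0.    ,    0.    ,    1.    ]])}
{'clock': 0.1, 'joints': array([-1.3928,  0.2593,  1.536 , -0.    ,  1.348 , -0.2028]), 'qd': array([-0.0019, -0.0015, -0.0026,  0.0017, -0.0003,  0.0002]), 'effort': array([  0.003 , -44.697 , -29.1247,  -0.0002,   0.0063,   0.    ]), 'position': array([ 204.3556, -510.1096,  230.5451]), 'orientation': array([ 0.586 , -0.5852,  0.3968, -0.3959]), 'wrist_force': array([-0.4043,  0.2428,  0.4491]), 'torque': array([-0.0122, -0.0287,  0.0413]), 'gripper_width': 85.48832214575678}
```

View pics/scene0.png

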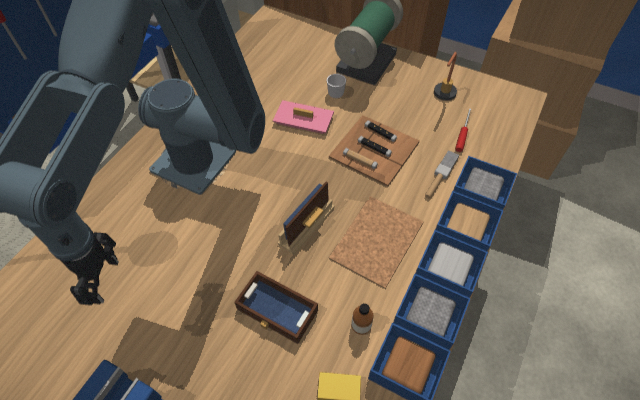

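View pics/side0.png

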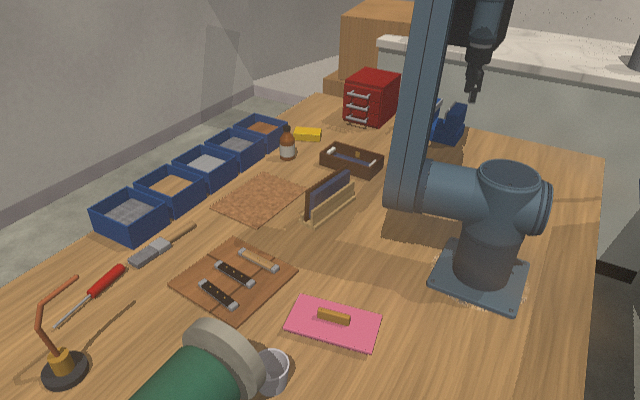

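Candidates for the knife are the pale knife at scene (361,158) and the black knives at (374,147) and (380,130). For the lid they are the dark one in the rack at (308,212) and the pink decoy at (303,118). By the description I choose the pale knife and the dark lid. The pad is at (377,240) and the case at (277,307). Next is a close crop of both views.

```bash
cat > h.py <<'E'
import numpy as np,cv2
from rig import env
from scipy.spatial.transform import Rotation as Ro
np.set_printoptions(precision=3,suppress=True)
def cam(n,st=None):
    c=env.calibration(n); f=200/np.tan(np.radians(c["vfov"])/2)
    if n!="wrist": R,t=c["R"],c["t"]
    else:
        q=st["orientation"]; Rt=Ro.from_quat(np.r_[q[1:],q[0]]).as_matrix(); T=c["T_tool_cam"]
        Rc=Rt@T[:3,:3]; o=Rt@T[:3,3]+st["position"]; R,t=Rc.T,-Rc.T@o
    return np.array([[f,0,c["cx"]],[0,f,c["cy"]],[0,0,1]]),R,t
def plane(C,uv,z):
    K,R,t=C; uv=np.atleast_2d(uv).astype(float)
    d=(R.T@np.linalg.inv(K)@np.c_[uv,np.ones(len(uv))].T).T; o=-R.T@t
    return o+d*((z-o[2])/d[:,2])[:,None]
def tri(C1,C2,a,b):
    P=[c[0]@np.c_[c[1],c[2]] for c in(C1,C2)]
    X=cv2.triangulatePoints(P[0],P[1],np.atleast_2d(a).T.astype(float),np.atleast_2d(b).T.astype(float)); return (X[:3]/X[3]).T
def proj(C,X): 
    p=(C[0]@(C[1]@np.atleast_2d(X).T+C[2][:,None])).T; return p[:,:2]/p[:,2:]
E
python3 - <<'E'
from h import *
S,D=cam("scene"),cam("side")
a=cv2.imread("pics/scene0.png");b=cv2.imread("pics/side0.png")
cr=lambda im,x,y,w,h:cv2.resize(im[y:y+h,x:x+w],(400,300),interpolation=cv2.INTER_CUBIC)
cv2.imwrite("pics/crop1.png",np.vstack([np.hstack([cr(a,325,110,100,75),cr(a,225,176,120,90),]),np.hstack([cr(a,225,263,120,90),cr(b,290,130,120,90)])]))
print("knife",plane(S,[[344,152],[378,164]],25),plane(D,[[239,251],[279,268]],25))
print("pad",plane(S,[[372,197],[422,233],[385,284],[330,246]],6))
print("case",plane(S,[[262,274],[319,304],[290,342],[235,304]],48))
print("lidtop",plane(S,[[327,184],[285,222]],116))
E
```

```text
knife [[430.102 238.369  25.   ]
 [547.543 243.185  25.   ]] [[535.71  253.314  25.   ]
 [416.312 253.222  25.   ]]
pad [[ 579.161  130.596    6.   ]
 [ 760.782   80.545    6.   ]
 [ 729.741 -118.017    6.   ]
 [ 543.106  -81.987    6.   ]]
case [[ 431.161 -263.684   48.   ]
 [ 605.815 -268.096   48.   ]
 [ 588.865 -388.771   48.   ]
 [ 414.157 -368.702   48.   ]]
lidtop [[ 470.893   37.934  116.   ]
 [ 428.834 -127.957  116.   ]]
```

View pics/crop1.png

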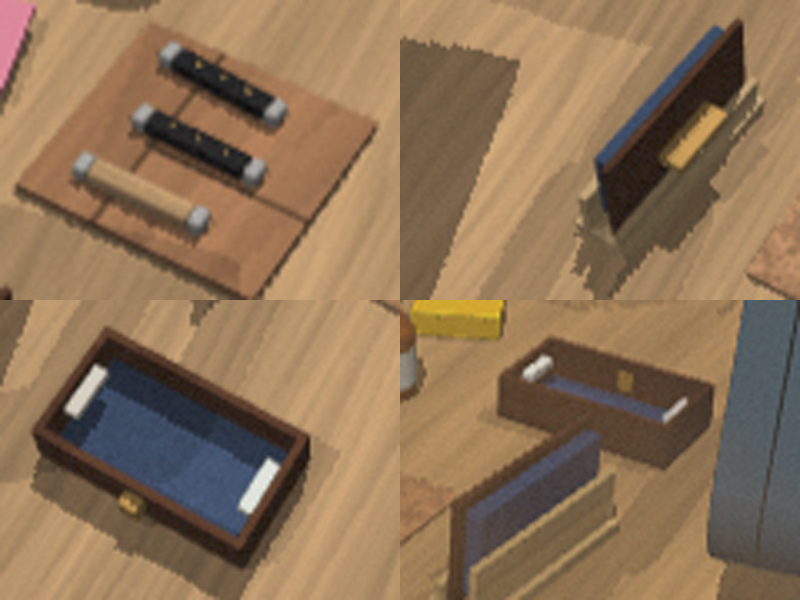

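Crop check: tile 1 shows the pale knife lowest on the board (its ends at scene (345.8,151.3) and (375,164.3)). Tile 2 shows the dark lid with its blue panel facing the robot and its brass handle facing away, and tiles 3 and 4 show the case with its white catches. I'll triangulate these.

```bash
cat >> h.py <<'E'
def pose(st=None):
    st=st or env.get_state(); q=st["orientation"]; return st["position"],Ro.from_quat(np.r_[q[1:],q[0]])
def tooldown(yaw,tilt=0):
    "tool x = world dir at yaw, pointing down; then tilted by tilt about tool x"
    x=np.array([np.cos(yaw),np.sin(yaw),0]);y=np.array([0,0,-1.]);return Ro.from_matrix(np.c_[x,y,np.cross(x,y)])*Ro.from_euler('x',tilt)
def go(p,R,n=5,start=None):
    "rows from the present pose to p,R; prints shifts in m"
    p0,R0=start or pose(); rv=(R0.inv()*R).as_rotvec(); Rc=R0; pc=np.array(p0,float)
    print("dist",np.linalg.norm(p-pc),"row turn deg",np.degrees(np.linalg.norm(rv))/n)
    sl=[]
    for i in range(n):
        d=(np.array(p)-pc)/(n-i); sl.append((Rc.inv().apply(d)/1000).round(4).tolist()); pc=pc+d; Rc=Rc*Ro.from_rotvec(rv/n)
    print("slide",sl,"rot each",(rv/n).round(4).tolist())
E
python3 - <<'E'
from h import *
S,D=cam("scene"),cam("side")
print("tool axes\n",pose()[1].as_matrix())
t=lambda n,ox,oy,s,P:np.array([[ox+x/s,oy+y/s] for x,y in P])
case_s=t(0,225,263,10/3,[[108,30],[308,138],[240,252],[36,132]])
case_d=t(0,290,130,10/3,[[314,85],[150,38],[98,77],[267,137]])
print("case plane",plane(S,case_s,48))
for k in range(4):
  print("tri roll",k,tri(S,D,case_s,np.roll(case_d,k,0))[:,2])
k=t(0,325,110,4,[[83,165],[200,217],[150,25],[377,122],[250,298],[17,187]])
print("knife,board",plane(S,k[:2],25),plane(S,k[2:],10))
l=t(0,225,176,10/3,[[345,25],[207,170]])
print("lid front top edge",plane(S,l,116))
hd=t(0,225,176,10/3,[[297,102],[325,118],[264,160],[290,170]]) 
print("handle @70",plane(S,hd,70))
# side knife: gray ends / pale
b=cv2.imread("pics/side0.png")
cv2.imwrite("pics/c2.png",np.hstack([cv2.resize(b[215:305,160:310],(600,360),interpolation=3)]))
E
```

```text
tool axes
 [[ 0.372 -0.     0.928]
 [-0.928  0.002  0.372]
 [-0.002 -1.     0.   ]]
case plane [[ 417.108 -264.375   48.   ]
 [ 602.682 -270.971   48.   ]
 [ 599.94  -373.349   48.   ]
 [ 413.869 -364.525   48.   ]]
tri roll 0 [80.184 79.368  1.623 -4.203]
tri roll 1 [34.914 53.214 41.217 67.052]
tri roll 2 [95.735 -4.627  2.942 96.377]
tri roll 3 [123.58   41.269 -55.765  43.03 ]
knife,board [[433.728 243.816  25.   ]
 [539.536 237.89   25.   ]] [[410.573 424.697  10.   ]
 [624.665 409.713  10.   ]
 [603.179 193.52   10.   ]
 [391.299 209.987  10.   ]]
lid front top edge [[ 473.87    41.48   116.   ]
 [ 441.766 -139.059  116.   ]]
handle @70 [[459.614 -20.39   70.   ]
 [488.633 -23.893  70.   ]
 [462.72  -85.098  70.   ]
 [486.772 -83.671  70.   ]]
```

```bash
python3 - <<'E'
from h import *
go([487,235,215],tooldown(np.radians(-93.5)),15)
E
```

```text
dist 797.0682373017582 row turn deg 1.6879263928955248
slide [[-0.0391, 0.0011, 0.036], [-0.0402, 0.0011, 0.0348], [-0.0412, 0.0011, 0.0336], [-0.0421, 0.0011, 0.0324], [-0.0431, 0.0011, 0.0311], [-0.044, 0.0011, 0.0298], [-0.0448, 0.0011, 0.0285], [-0.0456, 0.0011, 0.0272], [-0.0464, 0.0011, 0.0258], [-0.0472, 0.0011, 0.0245], [-0.0479, 0.0011, 0.0231], [-0.0485, 0.0011, 0.0216], [-0.0491, 0.0011, 0.0202], [-0.0497, 0.001, 0.0187], [-0.0502, 0.001, 0.0173]] rot each [0.0, 0.0295, -0.0001]
```

Request:
drive_tool(slide=[[-0.039, 0.001, 0.036], [-0.04, 0.001, 0.035], [-0.041, 0.001, 0.034], [-0.042, 0.001, 0.032], [-0.043, 0.001, 0.031]], rotation=[[0, 0.03, 0], [0, 0.03, 0], [0, 0.03, 0], [0, 0.03, 0], [0, 0.03, 0]], grip=1)

```text
clock: 0.72
position: [299.5, -261.1, 226.0]
orientation: [0.554, -0.554, 0.44, -0.439]
wrist_force: [1.8, 0.1, 0.4]
gripper_width: 85.3
```

Request:
drive_tool(slide=[[-0.044, 0.001, 0.03], [-0.045, 0.001, 0.028], [-0.046, 0.001, 0.027], [-0.046, 0.001, 0.026], [-0.047, 0.001, 0.024]], rotation=[[0, 0.03, 0], [0, 0.03, 0], [0, 0.03, 0], [0, 0.03, 0], [0, 0.03, 0]])

```text
clock: 1.35
position: [393.8, -13.2, 221.2]
orientation: [0.52, -0.52, 0.48, -0.48]
wrist_force: [1.6, -0.8, -0.3]
gripper_width: 85.3
```

Request:
drive_tool(slide=[[-0.048, 0.001, 0.023], [-0.048, 0.001, 0.022], [-0.049, 0.001, 0.02], [-0.05, 0.001, 0.019], [-0.05, 0.001, 0.017]], rotation=[[0, 0.03, 0], [0, 0.03, 0], [0, 0.03, 0], [0, 0.03, 0], [0, 0.03, 0]])

```text
clock: 1.98
position: [489.8, 234.1, 215.9]
orientation: [0.482, -0.482, 0.517, -0.517]
wrist_force: [0.8, -0.9, 1.0]
gripper_width: 85.8
```

```bash
cat > snap.py <<'E'
from h import *
import sys,pickle
n=sys.argv[1]
st=env.get_state(); im=env.capture("wrist")[:,:,::-1]; cv2.imwrite(f"pics/{n}.png",im); pickle.dump({k:st[k] for k in("position","orientation")},open(f"pics/{n}.pkl","wb"))
print(st["clock"],st["position"],st["joints"]); print(pose(st)[1].as_matrix())
E
python3 snap.py w1
```

```text
1.975 [489.765 234.074 215.857] [ 0.24   0.257  1.576 -0.     1.309  1.881]
[[-0.07  -0.001  0.998]
 [-0.998 -0.    -0.07 ]
 [ 0.    -1.    -0.001]]
```

View pics/w1.png

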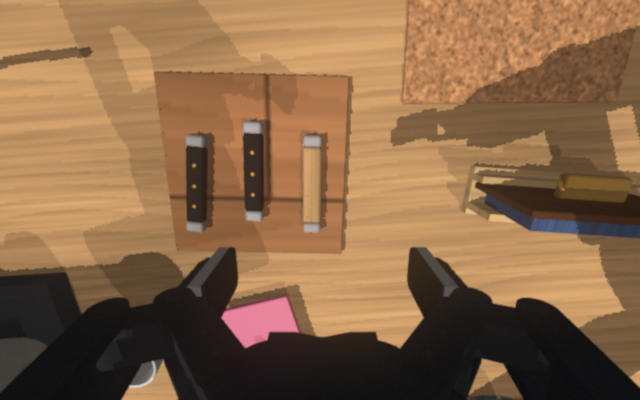

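Wrist view 1: pale knife from (312,135) to (312,232), black knives at (253,170) and (196,183), and the lid in the rack at lower right with its handle at about (594,188).

```bash
cat >> h.py <<'E'
import pickle
def wcam(n): return cam("wrist",pickle.load(open(f"pics/{n}.pkl","rb")))
E
python3 - <<'E'
from h import *
W=wcam("w1");S=cam("scene")
print("knife",plane(W,[[313,135],[312,232],[312.4,183]],25)); print(plane(W,[[312.5,183.5]],20))
print("tri ends",tri(W,S,[[312,227],[313,141]],[[345.75,151.25],[375,164.25]]))
print("dark",plane(W,[[253,170],[196,183]],25))
print("board",plane(W,[[155,72],[351,76],[343,253],[177,250]],10))
im=cv2.imread("pics/w1.png")
hsv=cv2.cvtColor(im,cv2.COLOR_BGR2HSV)
print(hsv[185,305:320:3], hsv[185,330],hsv[215,330],hsv[139,312],hsv[227,312])
k=plane(W,[[312.4,183.5]],25)[0]
go([k[0],k[1],105],tooldown(np.radians(-93.5)),3)
E
```

```text
knife [[542.116 241.591  25.   ]
 [424.879 252.175  25.   ]
 [486.885 246.702  25.   ]]
[[485.184 246.878  20.   ]]
tri ends [[429.512 252.172  14.677]
 [537.109 242.871  18.462]]
dark [[507.276 314.705  25.   ]
 [496.641 384.098  25.   ]]
board [[622.219 412.496  10.   ]
 [602.652 194.523  10.   ]
 [386.097 214.51   10.   ]
 [406.039 433.385  10.   ]]
[[ 16 123 211]
 [ 16 123 206]
 [ 17 146 202]
 [ 15 125 196]
 [ 15 123 186]] [ 13 145 176] [ 12 143 182] [ 12  21 182] [ 13  23 179]
dist 110.89381612864926 row turn deg 0.18272398787229763
slide [[-0.0022, 0.0369, -0.0019], [-0.0022, 0.0368, -0.0019], [-0.0023, 0.0368, -0.0019]] rot each [-0.0003, -0.0028, -0.0015]
```

Request:
drive_tool(slide=[[-0.004, 0.037, -0.001], [-0.004, 0.037, -0.001], [-0.004, 0.036, -0.001], [0, 0, 0]], rotation=[[0, 0.02, 0], [0, 0, 0], [0, 0, 0], [0, 0, 0]], grip=0.5)

```text
clock: 2.52
position: [484.9, 243.8, 103.5]
orientation: [0.475, -0.48, 0.523, -0.52]
wrist_force: [0.1, 0.6, -0.3]
gripper_width: 42.6
```

```bash
python3 snap.py w2
```

```text
2.525 [484.907 243.829 103.455] [0.26  0.37  1.717 0.    1.063 1.92 ]
[[-0.089 -0.007  0.996]
 [-0.996 -0.002 -0.089]
 [ 0.002 -1.    -0.007]]
```

View pics/w2.png

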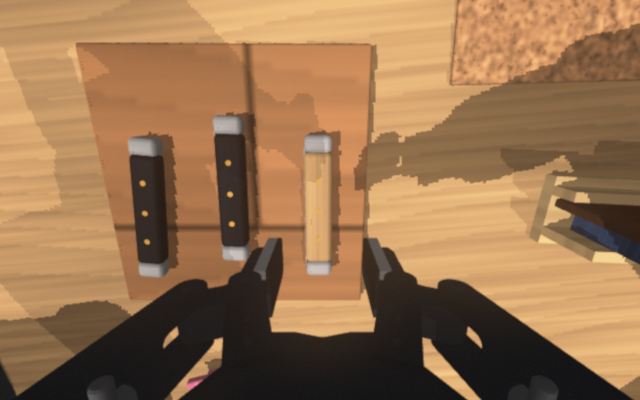

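Wrist view 2: pale knife ends at (317.5,133) and (318.5,275), fingers at columns 270 and 375.

```bash
python3 - <<'E'
from h import *
W=wcam("w1");V=wcam("w2")
print("tri",tri(W,V,[[313,135],[312,232],[312.5,147],[312.5,223]],[[317.5,133],[318.5,275],[317.5,152.5],[318.5,262]]))
print("ends",plane(V,[[317.5,133],[318.5,275],[304,200],[331,200]],25))
e=plane(V,[[317.5,133],[318.5,275]],25);m=e.mean(0);print(m,np.degrees(np.arctan2(*(e[0]-e[1])[1::-1])))
go([m[0],m[1],14],tooldown(np.radians(-95.2)),2)
E
```

```text
tri [[538.881 244.22  -53.501]
 [425.244 252.605  25.979]
 [526.111 244.569  -3.045]
 [435.746 251.454  22.509]]
ends [[543.616 242.796  25.   ]
 [424.65  253.165  25.   ]
 [492.769 258.406  25.   ]
 [490.826 236.972  25.   ]]
[484.133 247.981  25.   ] -4.981372282668827
dist 91.61885954297283 row turn deg 0.10711596772570235
slide [[-0.0019, 0.0458, -0.0013], [-0.0018, 0.0458, -0.0014]] rot each [0.0015, 0.0009, 0.0006]
```

Request:
drive_tool(slide=[[-0.004, 0.045, 0.0], [0, 0.034, -0.001], [0, 0.01, -0.001], [0, 0, 0]], rotation=[[0, 0, 0], [0, 0, 0], [0, 0, 0], [0, 0, 0]])

```text
clock: 3.08
position: [486.7, 248.7, 18.3]
orientation: [-0.478, 0.477, -0.522, 0.522]
wrist_force: [-0.5, -0.5, 0.0]
gripper_width: 42.6
```

Request:
drive_tool(slide=[[0, 0, 0], [0, 0, 0], [0, 0, 0], [0, 0, 0], [0, 0, 0]], rotation=[[0, 0, 0], [0, 0, 0], [0, 0, 0], [0, 0, 0], [0, 0, 0]], grip=0)

```text
clock: 3.7
position: [487.5, 249.0, 19.5]
orientation: [-0.478, 0.476, -0.521, 0.522]
wrist_force: [-0.3, -0.3, 5.0]
gripper_width: 19.7
```

Request:
drive_tool(slide=[[0, -0.03, 0], [0, -0.06, 0], [0, -0.06, 0], [0, 0, 0]], rotation=[[0, 0, 0], [0, 0, 0], [0, 0, 0], [0, 0, 0]])

```text
clock: 4.2
position: [489.7, 249.8, 174.1]
orientation: [-0.481, 0.473, -0.52, 0.524]
wrist_force: [0.6, 0.2, -1.6]
gripper_width: 19.8
```

```bash
python3 - <<'E'
from h import *
p=pose();print(p[0])
# case yaw from rim
c=np.array([508,-318]);
go([508,-318,165],tooldown(np.radians(-90-2.5)),11)
E
```

```text
[489.713 249.812 174.058]
dist 568.1785959144552 row turn deg 0.2462935769560735
slide [[0.0513, 0.0007, 0.0062], [0.0513, 0.0007, 0.006], [0.0513, 0.0007, 0.0058], [0.0513, 0.0007, 0.0056], [0.0514, 0.0007, 0.0054], [0.0514, 0.0007, 0.0052], [0.0514, 0.0007, 0.005], [0.0514, 0.0008, 0.0048], [0.0514, 0.0008, 0.0045], [0.0515, 0.0008, 0.0043], [0.0515, 0.0008, 0.0041]] rot each [-0.0011, -0.0041, -0.0004]
```

Request:
drive_tool(slide=[[0.051, 0.0, 0.006], [0.051, 0.0, 0.006], [0.051, 0.0, 0.006], [0.051, 0.0, 0.006], [0.051, 0.0, 0.006]], rotation=[[0, -0.005, 0], [0, -0.005, 0], [0, -0.005, 0], [0, -0.005, 0], [0, -0.005, 0]])

```text
clock: 4.82
position: [495.1, -9.4, 167.0]
orientation: [0.484, -0.484, 0.516, -0.516]
wrist_force: [-0.7, -0.4, -1.4]
gripper_width: 19.6
```

Request:
drive_tool(slide=[[0.051, 0.0, 0.005], [0.051, 0.0, 0.005], [0.051, 0.0, 0.005], [0.051, 0.0, 0.005], [0.051, 0.0, 0.005]], rotation=[[0, -0.005, 0], [0, -0.005, 0], [0, -0.005, 0], [0, -0.005, 0], [0, -0.005, 0]])

```text
clock: 5.45
position: [506.3, -265.3, 166.8]
orientation: [0.49, -0.49, 0.51, -0.509]
wrist_force: [0.7, 0.7, -0.9]
gripper_width: 19.7
```

Request:
drive_tool(slide=[[0.05, 0.0, 0.004], [0, 0, 0]], rotation=[[0, 0, 0], [0, 0, 0]])

```text
clock: 5.7
position: [508.2, -317.6, 166.4]
orientation: [-0.489, 0.489, -0.511, 0.511]
wrist_force: [-0.6, -0.6, -0.8]
gripper_width: 19.2
```

```bash
python3 snap.py w3
```

```text
5.7 [ 508.223 -317.588  166.371] [-0.744  0.394  1.505 -0.001  1.242  0.87 ]
[[-0.043 -0.     0.999]
 [-0.999 -0.001 -0.043]
 [ 0.001 -1.    -0.   ]]
```

View pics/w3.png

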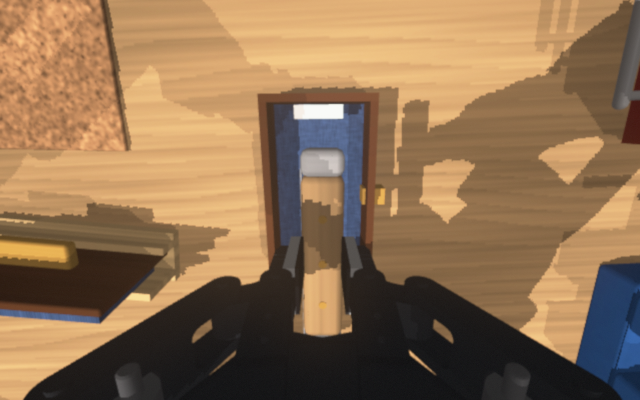

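Wrist view 3: knife held square in the fingers. The case's far rim corners are at (258,95) and (378,94), and the far catch is at (294–343, 104–119).

```bash
python3 - <<'E'
from h import *
W=wcam("w3");S=cam("scene");D=cam("side")
r=plane(W,[[258,95],[378,94]],48);print(r,np.linalg.norm(r[0]-r[1]))
print("catch",plane(W,[[294,104],[343,104],[343,118],[294,118]],40))
print("far corners tri with scene",tri(W,S,[[258,95],[378,94]],[[317.4,304.4],[297,338.6]]))
y=(r[0]-r[1])[:2];y/=np.linalg.norm(y);x=np.array([y[1],-y[0]]);c=r[:,:2].mean(0)-95*x
print("case centre",c,"yaw",np.degrees(np.arctan2(x[1],x[0])))
print("knife far end",plane(W,[[301,150],[344,150]],172))
print("side walls",plane(W,[[258,95],[267,240],[378,94],[373,240]],48))
k=tri(W,S,[[0,262]],[[228,210]])
E
```

```text
[[ 599.43  -266.004   48.   ]
 [ 595.713 -368.232   48.   ]] 102.29623328353432
catch [[ 591.221 -295.431   40.   ]
 [ 589.302 -338.81    40.   ]
 [ 577.382 -338.52    40.   ]
 [ 579.327 -294.584   40.   ]]
far corners tri with scene [[ 599.917 -264.713   32.709]
 [ 597.178 -370.105   35.713]]
case centre [ 502.634 -313.667] yaw -2.082101292857771
knife far end [[ 563.825 -309.106  172.   ]
 [ 562.929 -329.301  172.   ]]
side walls [[ 599.43  -266.004   48.   ]
 [ 465.775 -260.717   48.   ]
 [ 595.713 -368.232   48.   ]
 [ 461.134 -364.552   48.   ]]
```

Request:
drive_tool(slide=[[-0.003, 0.045, 0.0], [0, 0.045, 0], [0, 0.035, 0], [0, 0.016, 0], [0, 0.004, 0]], rotation=[[0, -0.005, 0], [0, 0, 0], [0, 0, 0], [0, 0, 0], [0, 0, 0]])

```text
clock: 6.38
position: [508.8, -309.8, 21.8]
orientation: [0.492, -0.492, 0.509, -0.508]
wrist_force: [1.0, -0.5, -1.1]
gripper_width: 19.7
```

Request:
drive_tool(slide=[[0, 0.002, 0], [0, 0, 0]], rotation=[[0, 0, 0], [0, 0, 0]])

```text
clock: 6.62
position: [509.7, -311.5, 21.6]
orientation: [-0.491, 0.491, -0.508, 0.509]
wrist_force: [-0.7, -0.1, -0.4]
gripper_width: 19.7
```

Request:
drive_tool(slide=[[0, 0.003, 0], [0, 0.002, 0], [0, 0, 0]], rotation=[[0, 0, 0], [0, 0, 0], [0, 0, 0]])

```text
clock: 7.0
position: [509.3, -311.3, 16.5]
orientation: [-0.491, 0.491, -0.508, 0.509]
wrist_force: [-1.7, 2.1, 6.8]
gripper_width: 19.5
```

Request:
drive_tool(slide=[[0, 0, 0], [0, 0, 0], [0, 0, 0], [0, 0, 0]], rotation=[[0, 0, 0], [0, 0, 0], [0, 0, 0], [0, 0, 0]], grip=0.5)

```text
clock: 7.5
position: [509.0, -311.0, 15.1]
orientation: [0.491, -0.491, 0.509, -0.508]
wrist_force: [0.5, 0.1, 0.1]
gripper_width: 42.8
```

Request:
drive_tool(slide=[[0, -0.04, 0], [0, -0.06, 0], [0, -0.06, -0.03], [0, -0.03, -0.06], [0, 0, -0.03]], rotation=[[0, 0, 0], [0, 0, 0], [0, 0, 0], [0, 0, 0], [0, 0, 0]])

```text
clock: 8.12
position: [394.4, -307.8, 202.0]
orientation: [-0.491, 0.492, -0.507, 0.51]
wrist_force: [0.1, -0.4, 0.2]
gripper_width: 42.8
```

```bash
python3 snap.py w4
```

```text
8.125 [ 394.374 -307.845  202.013] [-0.886  0.189  1.7   -0.     1.247  0.719]
[[-0.034  0.003  0.999]
 [-0.999 -0.004 -0.034]
 [ 0.004 -1.     0.003]]
```

View pics/w4.png

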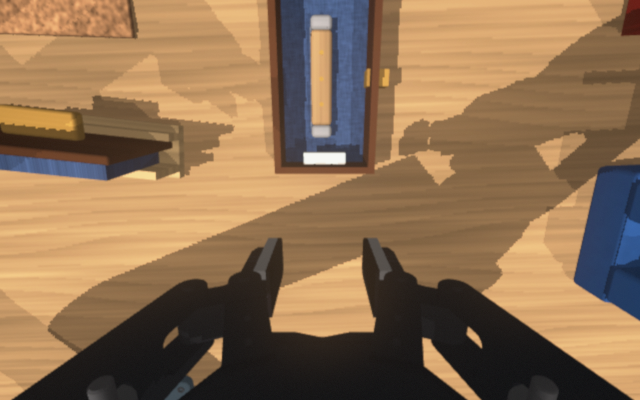

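Wrist view 4: the knife is flat on the case floor (322, 15–137), clear of the near catch at (325,158). The near rim corners are at (276,173) and (374,172). Next I look down on the rack.

Request:
drive_tool(slide=[[-0.052, -0.008, 0.002], [-0.052, -0.008, 0.002], [-0.052, -0.008, 0.002], [-0.052, -0.008, 0.002], [-0.052, -0.008, 0.002]], rotation=[[0, 0, 0], [0, 0, 0], [0, 0, 0], [0, 0, 0], [0, 0, 0]], grip=1)

```text
clock: 8.8
position: [414.0, -45.9, 239.4]
orientation: [-0.491, 0.491, -0.509, 0.509]
wrist_force: [0.0, 0.8, 0.2]
gripper_width: 85.1
```

```bash
python3 snap.py w5; python3 - <<'E'
from h import *
W=wcam("w4")
r=plane(W,[[276,173],[374,172]],48);print(r,np.linalg.norm(r[0]-r[1]));print("catch",plane(W,[[303,152],[346,152],[346,164],[303,164]],40))
print("knife",plane(W,[[321,15],[321,137]],22))
E
```

```text
8.8 [414.032 -45.943 239.447] [-0.38   0.006  1.812  0.     1.324  1.226]
[[-0.035  0.     0.999]
 [-0.999  0.    -0.035]
 [-0.    -1.     0.   ]]
[[ 411.659 -260.028   48.   ]
 [ 409.032 -362.147   48.   ]] 102.1518255304731
catch [[ 431.488 -288.77    40.   ]
 [ 429.876 -333.889   40.   ]
 [ 417.238 -333.728   40.   ]
 [ 418.877 -288.097   40.   ]]
knife [[ 562.687 -312.452   22.   ]
 [ 445.199 -308.182   22.   ]]
```

View pics/w5.png

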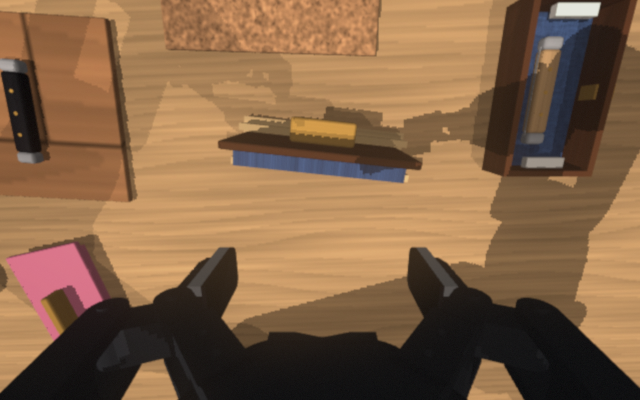

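Wrist view 5: lid in the rack, top back edge from about (219,145) to (421,167), handle at (290–356, 118–146), blue panel behind it.

```bash
python3 - <<'E'
from h import *
W=wcam("w5");S=cam("scene")
im=cv2.imread("pics/w5.png");h=cv2.cvtColor(im,cv2.COLOR_BGR2HSV)
print("brass px",h[127,300:350:12],h[140,300:350:12])
for y in (110,130,150,160,175): print(y,[tuple(h[y,x]) for x in(240,280,320,360,400)])
def mask(im,x0,y0,x1,y1,lo,hi):
    hh=cv2.cvtColor(im,cv2.COLOR_BGR2HSV);m=np.zeros(hh.shape[:2],np.uint8);m[y0:y1,x0:x1]=cv2.inRange(hh,np.array(lo),np.array(hi))[y0:y1,x0:x1]
    m=cv2.morphologyEx(m,cv2.MORPH_OPEN,np.ones((3,3)));c=max(cv2.findContours(m,0,1)[0],key=cv2.contourArea);return c[:,0,:]
for nm,i,box,C in(("w5",im,(215,105,430,190),W),("scene",cv2.imread("pics/scene0.png"),(280,178,340,245),S)):
    c=mask(i,*box,(17,165,90),(28,255,255)); print(nm,"brass",cv2.approxPolyDP(c,2.5,True)[:,0].tolist())
    c=mask(i,*box,(100,70,30),(130,255,255)); print("blue",cv2.approxPolyDP(c,2,True)[:,0].tolist())
    c=mask(i,*box,(0,60,15),(12,255,100)); print("brown",cv2.approxPolyDP(c,2,True)[:,0].tolist())
E
```

```text
brass px [[ 18 163 210]
 [ 18 163 210]
 [ 18 165 212]
 [ 18 164 210]
 [ 18 164 207]] [[ 17 154  98]
 [ 17 156 103]
 [ 17 154 103]
 [ 17 155 102]
 [ 18 156 106]]
110 [(np.uint8(16), np.uint8(122), np.uint8(161)), (np.uint8(16), np.uint8(123), np.uint8(158)), (np.uint8(16), np.uint8(123), np.uint8(164)), (np.uint8(16), np.uint8(125), np.uint8(129)), (np.uint8(16), np.uint8(124), np.uint8(198))]
130 [(np.uint8(16), np.uint8(119), np.uint8(187)), (np.uint8(17), np.uint8(118), np.uint8(115)), (np.uint8(18), np.uint8(164), np.uint8(211)), (np.uint8(17), np.uint8(116), np.uint8(108)), (np.uint8(15), np.uint8(123), np.uint8(129))]
150 [(np.uint8(9), np.uint8(97), np.uint8(89)), (np.uint8(11), np.uint8(148), np.uint8(100)), (np.uint8(13), np.uint8(134), np.uint8(59)), (np.uint8(12), np.uint8(130), np.uint8(59)), (np.uint8(16), np.uint8(122), np.uint8(96))]
160 [(np.uint8(114), np.uint8(77), np.uint8(116)), (np.uint8(113), np.uint8(85), np.uint8(123)), (np.uint8(115), np.uint8(69), np.uint8(104)), (np.uint8(13), np.uint8(136), np.uint8(71)), (np.uint8(13), np.uint8(141), np.uint8(65))]
175 [(np.uint8(15), np.uint8(122), np.uint8(198)), (np.uint8(16), np.uint8(121), np.uint8(187)), (np.uint8(15), np.uint8(119), np.uint8(184)), (np.uint8(112), np.uint8(88), np.uint8(125)), (np.uint8(113), np.uint8(77), np.uint8(116))]Traceback (most recent call last):
  File "<stdin>", line 10, in <module>
  File "<stdin>", line 8, in mask
ValueError: max() iterable argument is empty
```

```bash
cat >> h.py <<'E'
def blob(im,box,lo,hi,eps=2.5,k=3):
    x0,y0,x1,y1=box; hh=cv2.cvtColor(im,cv2.COLOR_BGR2HSV);m=np.zeros(hh.shape[:2],np.uint8);m[y0:y1,x0:x1]=cv2.inRange(hh,np.array(lo),np.array(hi))[y0:y1,x0:x1]
    m=cv2.morphologyEx(m,cv2.MORPH_OPEN,np.ones((k,k)));c=cv2.findContours(m,0,1)[0]
    return cv2.approxPolyDP(max(c,key=cv2.contourArea),eps,True)[:,0].tolist() if c else None
E
python3 - <<'E'
from h import *
S=cam("scene");W=wcam("w5")
for nm,box in(("w5",(215,105,430,190)),("scene0",(280,178,340,245))):
    i=cv2.imread(f"pics/{nm}.png")
    print(nm,"brass",blob(i,box,(14,140,60),(28,255,255),2,2),"blue",blob(i,box,(100,50,20),(130,255,255),2,2),"brown",blob(i,box,(0,60,10),(14,255,110),2,2))
E
```

```text
w5 brass [[292, 119], [292, 142], [351, 149], [355, 146], [356, 124]] blue [[235, 152], [236, 165], [403, 182], [405, 170], [380, 169], [371, 175], [365, 174], [364, 167], [360, 165]] brown [[220, 142], [220, 148], [417, 170], [420, 170], [422, 165], [395, 149], [357, 145], [352, 150], [340, 148], [339, 151], [338, 148], [322, 149], [321, 146], [292, 143], [287, 137], [260, 137], [258, 134], [238, 136], [236, 138], [240, 139], [240, 142], [234, 139]]
scene0 brass [[320, 214], [317, 214], [308, 225], [310, 226]] blue [[321, 185], [285, 225]] brown [[328, 183], [287, 227], [288, 239], [294, 240], [295, 236], [299, 236], [305, 228], [302, 223], [306, 215], [309, 215], [312, 209], [321, 206], [322, 199], [325, 204], [323, 206], [328, 202]]
```

```bash
python3 - <<'E'
from h import *
S=cam("scene");W=wcam("w5")
e=plane(W,[[220,148],[419,170.5]],116);print("back top edge",e,np.linalg.norm(e[0]-e[1]))
o=plane(W,[[291.5,118],[356.5,123.5]],70);print("handle outer",o,np.linalg.norm(o[0]-o[1]),o.mean(0))
print("tri",tri(W,S,[[291.5,118],[356.5,123.5]],[[323.1,211.4],[312,227]]))
print("front top edge scene",plane(S,[[328.5,182.5],[286.5,227]],116))
u=(e[0]-e[1])[:2];u/=np.linalg.norm(u);n=np.array([u[1],-u[0]]);print("u",u,"n",n,"yaw n",np.degrees(np.arctan2(n[1],n[0])))
m=e.mean(0)[:2];print("back edge mid",m,"-> handle outer pred",m+n*34,"face",m+n*8)
print("pad",plane(W,[[166,50],[378,55]],6))
E
```

```text
back top edge [[ 461.156   46.66   116.   ]
 [ 433.896 -136.089  116.   ]] 184.77042399537072
handle outer [[485.444 -15.584  70.   ]
 [477.497 -83.238  70.   ]] 68.11890552497292 [481.471 -49.411  70.   ]
tri [[485.481 -14.067  54.611]
 [482.846 -81.258  63.939]]
front top edge scene [[ 472.248   44.645  116.   ]
 [ 440.339 -139.804  116.   ]]
u [0.148 0.989] n [ 0.989 -0.148] yaw n -8.484248967170819
back edge mid [447.526 -44.715] -> handle outer pred [481.154 -49.731] face [455.439 -45.895]
pad [[ 568.295  134.194    6.   ]
 [ 554.007 -116.34     6.   ]]
```

```bash
python3 - <<'E'
from h import *
go([558.5,-60.7,115],tooldown(np.radians(-98.3),np.radians(-60)),8)
E
```

```text
dist 192.48756892558063 row turn deg 7.549267354554326
slide [[0.002, 0.0157, 0.0181], [0.0019, 0.0132, 0.02], [0.0017, 0.0104, 0.0216], [0.0015, 0.0075, 0.0228], [0.0012, 0.0045, 0.0236], [0.0009, 0.0013, 0.024], [0.0006, -0.0018, 0.024], [0.0003, -0.0049, 0.0235]] rot each [-0.1309, 0.0131, 0.0069]
```

Request:
drive_tool(slide=[[0.002, 0.006, 0.022], [0.002, 0.008, 0.022], [0.002, 0.0104, 0.0216], [0.0015, 0.0075, 0.0228], [0.001, 0.0045, 0.0236]], rotation=[[-0.131, 0.013, 0.007], [-0.131, 0.013, 0.007], [-0.131, 0.013, 0.007], [-0.131, 0.013, 0.007], [-0.131, 0.013, 0.007]], grip=1)

```text
clock: 9.48
position: [511.8, -61.6, 174.6]
orientation: [0.298, -0.598, 0.669, -0.324]
wrist_force: [0.2, -0.7, -0.1]
gripper_width: 85.3
```

Request:
drive_tool(slide=[[0.001, 0.005, 0.024], [0.0005, 0.003, 0.024], [0, 0, 0.0235], [0, 0, 0]], rotation=[[-0.131, 0.013, 0.007], [-0.131, 0.013, 0.007], [-0.131, 0.013, 0.007], [0, 0, 0]])

```text
clock: 9.98
position: [553.2, -67.5, 107.8]
orientation: [0.163, -0.633, 0.733, -0.189]
wrist_force: [0.2, 0.7, -1.6]
gripper_width: 85.5
```

```bash
python3 snap.py w6; python3 - <<'E'
from h import *
p=pose();print(p[0]);print(p[1].as_matrix())
go([464.5,-47,60],tooldown(np.radians(-98.3),np.radians(-60)),3)
go([464.5+34*.9895,-47-34*.144,60+20],tooldown(np.radians(-98.3),np.radians(-60)),2)
E
```

```text
9.975 [553.231 -67.511 107.758] [-0.258  1.091  0.795 -0.133  2.315  1.427]
[[-0.147 -0.866  0.478]
 [-0.989  0.128 -0.072]
 [ 0.001 -0.483 -0.876]]
[554.151 -67.618 113.066]
[[-0.146 -0.862  0.485]
 [-0.989  0.127 -0.073]
 [ 0.002 -0.491 -0.871]]
dist 106.20000344288904 row turn deg 0.2129629618445783
slide [[-0.0025, 0.0353, 0.0004], [-0.0025, 0.0353, 0.0003], [-0.0025, 0.0353, 0.0002]] rot each [0.0036, -0.0009, -0.0003]
dist 66.91381608822012 row turn deg 0.31944444276686745
slide [[-0.0037, 0.0332, 0.0002], [-0.0037, 0.0332, 0.0001]] rot each [0.0054, -0.0014, -0.0004]
```

View pics/w6.png

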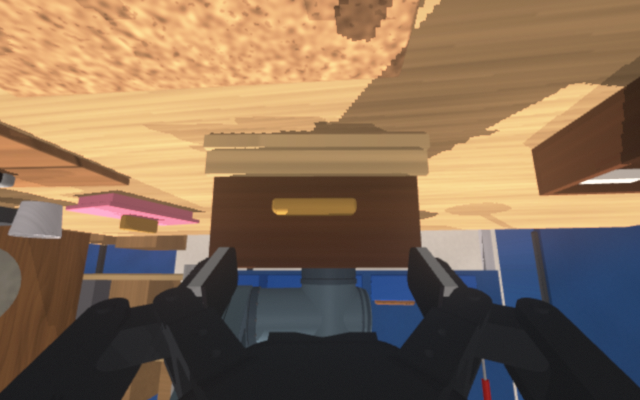

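Wrist view 6 (tilted, image upside down): handle at (273–357, 198–215) on the lid face. The fingers are centred at column 322, so I need to shift about −7 mm in tool x. I'll check the handle's height from this view.

```bash
python3 - <<'E'
from h import *
st=pickle.load(open("pics/w6.pkl","rb"))
W=wcam("w6");K,R,t=W;n=np.array([.9895,-.144,0]);o=-R.T@t
print(o)
for uv in([315,198],[315,215],[273,206],[357,206],[214,178],[417,178]):
    d=R.T@np.linalg.inv(K)@np.array([*uv,1.]);k=n@np.array([481.3,-49.5,0])-(0 if uv[0] not in(214,417) else 26)
    X=o+d*((k-n@o)/(n@d));print(uv,X, "tool",(R.T@0 if 0 else pose()[1].inv().apply(X-pose()[0])))
h5=wcam("w5");print(tri(W,h5,[[273,214],[357,214]],[[291.5,118],[356.5,123.5]][::1]))
E
```

```text
[709.724 -89.748 115.439]
[315, 198] [481.262 -49.764  59.509] tool [-7.092 91.377  9.997]
[315, 215] [481.253 -49.825  73.824] tool [-7.003 84.354 -2.476]
[273, 206] [486.247 -15.504  66.224] tool [-41.7    88.123   4.046]
[357, 206] [476.272 -84.047  66.363] tool [27.564 87.974  4.124]
[214, 178] [469.311  48.676  33.715] tool [-102.772  126.801   19.44 ]
[417, 178] [ 441.889 -139.757   34.166] tool [ 87.646 126.358  19.595]
[[485.864 -15.641  72.86 ]
 [477.967 -83.267  73.286]]
```

Request:
drive_tool(slide=[[-0.007, 0.035, 0.0], [0, 0.035, 0.0], [0, 0.02, 0.0], [0, 0.009, 0]], rotation=[[0, 0, 0], [0, 0, 0], [0, 0, 0], [0, 0, 0]])

```text
clock: 10.52
position: [471.7, -48.5, 73.5]
orientation: [0.17, -0.631, 0.73, -0.199]
wrist_force: [0.7, -0.2, -0.0]
gripper_width: 85.2
```

```bash
python3 - <<'E'
from h import *
for i in range(3):
    p=pose();print(p[0],env.get_state()["wrist_force"]); env.capture("wrist")
go([464.5,-47,60.5],p[1],1)
E
```

```text
[471.727 -48.507  73.455] [ 0.677 -0.184 -0.045]
[471.294 -48.416  72.66 ] [-0.909  0.733  0.017]
[471.93  -48.559  72.384] [ 0.096  0.392 -0.08 ]
dist 14.016449745935194 row turn deg 0.01592092609694513
slide [[-0.0005, 0.0127, 0.0058]] rot each [0.0003, 0.0, -0.0]
```

Request:
drive_tool(slide=[[0, 0.0, 0.006], [0, 0.007, 0.0], [0, 0.005, 0], [0, 0, 0]], rotation=[[0, 0, 0], [0, 0, 0], [0, 0, 0], [0, 0, 0]])

```text
clock: 11.18
position: [463.6, -47.3, 57.9]
orientation: [0.167, -0.632, 0.731, -0.196]
wrist_force: [0.2, -0.4, -0.9]
gripper_width: 85.2
```

Request:
drive_tool(slide=[[0, 0, 0], [0, 0, 0], [0, 0, 0], [0, 0, 0]], rotation=[[0, 0, 0], [0, 0, 0], [0, 0, 0], [0, 0, 0]], grip=0.2)

```text
clock: 11.68
position: [464.7, -47.5, 58.7]
orientation: [0.168, -0.631, 0.731, -0.197]
wrist_force: [4.5, -0.4, 3.6]
gripper_width: 68.1
```

Request:
drive_tool(slide=[[0, -0.005, -0.009], [0, -0.01, -0.0175], [0, -0.015, -0.026], [0, -0.02, -0.035], [0, 0, 0]], rotation=[[0, 0, 0], [0, 0, 0], [0, 0, 0], [0, 0, 0], [0, 0, 0]])

```text
clock: 12.3
position: [464.8, -47.1, 162.5]
orientation: [0.169, -0.631, 0.731, -0.199]
wrist_force: [-0.9, 0.4, -3.4]
gripper_width: 68.0
```

```bash
python3 snap.py w7; python3 - <<'E'
from h import *
W=wcam("w5");S=cam("scene")
pd=plane(S,[[372,197],[422,233],[385,284],[330,246]],6);print("pad",pd.mean(0)); print(plane(W,[[166,50],[378,55]],6))
i=cv2.imread("pics/w7.png");b=blob(i,(180,100,480,300),(14,140,60),(28,255,255),2,2);print("brass",b,"brown",blob(i,(180,100,480,300),(0,60,10),(14,255,110),2,2))
s=cv2.imread("pics/scene0.png");print(env.get_state()["wrist_force"])
E
```

```text
12.3 [464.758 -47.149 162.542] [-0.262  0.854  1.146 -0.124  2.178  1.445]
[[-0.146 -0.855  0.497]
 [-0.989  0.124 -0.077]
 [ 0.004 -0.503 -0.864]]
pad [653.197   2.784   6.   ]
[[ 568.725  134.561    6.   ]
 [ 554.448 -116.021    6.   ]]
brass [[252, 258], [252, 274], [259, 278], [361, 278], [394, 275], [394, 257], [389, 252], [258, 252]] brown [[181, 178], [181, 295], [188, 293], [193, 284], [207, 279], [219, 262], [234, 252], [242, 242], [250, 242], [251, 249], [256, 251], [393, 250], [398, 254], [392, 245], [396, 242], [405, 242], [412, 252], [425, 259], [440, 279], [453, 284], [459, 293], [480, 297], [480, 184], [475, 181], [475, 177], [471, 180], [470, 177]]
[-0.011 -0.275 -3.79 ]
```

```bash
python3 - <<'E'
from h import *
go([657,3,110],tooldown(np.radians(-93.5),np.radians(30)),10)
E
```

```text
dist 205.4546161629255 row turn deg 9.001883848279041
slide [[-0.0078, -0.0133, 0.0135], [-0.0076, -0.0111, 0.0155], [-0.0075, -0.0085, 0.0171], [-0.0073, -0.0057, 0.0183], [-0.0071, -0.0028, 0.0191], [-0.0069, 0.0002, 0.0193], [-0.0067, 0.0032, 0.0191], [-0.0066, 0.0061, 0.0185], [-0.0064, 0.0089, 0.0174], [-0.0063, 0.0115, 0.0158]] rot each [0.1568, -0.0093, -0.002]
```

Request:
drive_tool(slide=[[-0.008, -0.013, 0.0135], [-0.0076, -0.011, 0.0155], [-0.0075, -0.0085, 0.017], [-0.0073, -0.0057, 0.018], [-0.007, -0.003, 0.019]], rotation=[[0.157, -0.009, -0.002], [0.157, -0.009, -0.002], [0.157, -0.009, -0.002], [0.157, -0.009, -0.002], [0.157, -0.009, -0.002]])

```text
clock: 12.98
position: [559.1, -21.3, 132.7]
orientation: [0.412, -0.527, 0.593, -0.449]
wrist_force: [-0.1, -0.3, -1.9]
gripper_width: 67.9
```

Request:
drive_tool(slide=[[-0.007, 0, 0.019], [-0.0067, 0.003, 0.019], [-0.0066, 0.006, 0.0185], [-0.0064, 0.009, 0.0175], [-0.006, 0.0115, 0.016]], rotation=[[0.157, -0.009, -0.002], [0.157, -0.009, -0.002], [0.157, -0.009, -0.002], [0.157, -0.009, -0.002], [0.157, -0.009, -0.002]])

```text
clock: 13.6
position: [653.9, 3.5, 107.3]
orientation: [-0.592, 0.342, -0.365, 0.631]
wrist_force: [2.2, 1.9, -4.5]
gripper_width: 68.1
```

```bash
python3 - <<'E'
from h import *
cv2.imwrite("pics/s1.png",cv2.resize(env.capture("side")[90:270,160:400,::-1],(800,600),interpolation=3))
p=pose();print(p[0]);print(p[1].as_matrix()); go([657,3,39],tooldown(np.radians(-93.5),np.radians(30)),3)
E
```

```text
[651.619   4.041 104.329]
[[-0.064  0.499  0.864]
 [-0.998 -0.032 -0.055]
 [ 0.    -0.866  0.5  ]]
dist 65.55820697349766 row turn deg 0.05274986525954328
slide [[0.0002, 0.0198, -0.0093], [0.0002, 0.0198, -0.0093], [0.0002, 0.0198, -0.0093]] rot each [0.0001, -0.0007, 0.0006]
```

View pics/s1.png

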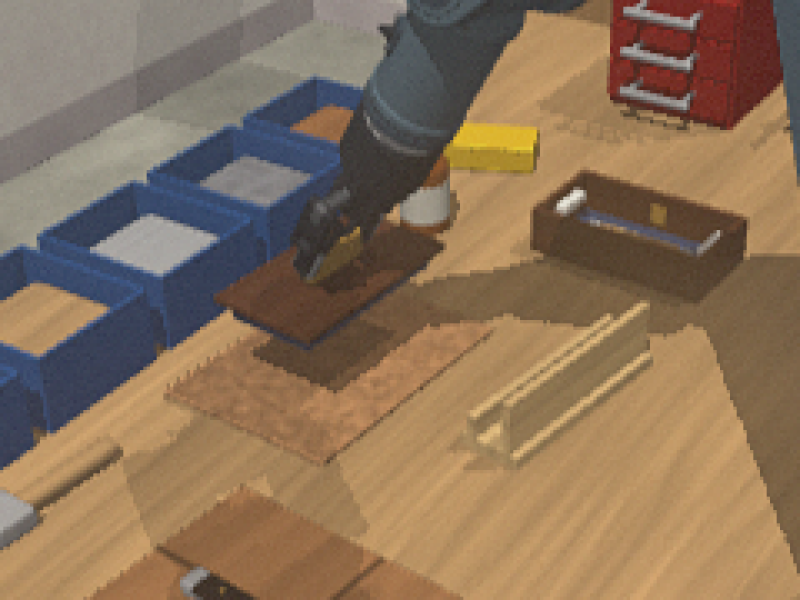

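Side view: the lid is held level over the pad with its handle up. Lowering it now.

Request:
drive_tool(slide=[[0, 0.022, -0.012], [0, 0.022, -0.012], [0, 0.009, -0.005], [0, 0, 0]], rotation=[[0, 0, 0], [0, 0, 0], [0, 0, 0], [0, 0, 0]])

```text
clock: 14.15
position: [655.8, 3.1, 46.9]
orientation: [-0.592, 0.344, -0.367, 0.63]
wrist_force: [0.4, 0.1, -2.5]
gripper_width: 68.0
```

Request:
drive_tool(slide=[[0, 0.0035, -0.002], [0, 0, 0]], rotation=[[0, 0, 0], [0, 0, 0]])

```text
clock: 14.4
position: [657.3, 2.8, 45.0]
orientation: [-0.592, 0.342, -0.365, 0.631]
wrist_force: [-0.2, -1.2, -3.5]
gripper_width: 68.0
```

Request:
drive_tool(slide=[[0, 0.0025, -0.0015], [0, 0, 0]], rotation=[[0, 0, 0], [0, 0, 0]])

```text
clock: 14.65
position: [656.9, 2.9, 41.7]
orientation: [-0.592, 0.342, -0.365, 0.631]
wrist_force: [-0.3, 0.6, -2.7]
gripper_width: 67.8
```

Request:
drive_tool(slide=[[0, 0.0017, -0.001], [0, 0, 0]], rotation=[[0, 0, 0], [0, 0, 0]])

```text
clock: 14.9
position: [656.8, 2.8, 39.5]
orientation: [-0.592, 0.343, -0.365, 0.631]
wrist_force: [-0.9, -0.2, -2.0]
gripper_width: 67.9
```

Request:
drive_tool(slide=[[0, 0.0017, -0.001], [0, 0, 0]], rotation=[[0, 0, 0], [0, 0, 0]])

```text
clock: 15.15
position: [657.6, 2.7, 38.6]
orientation: [-0.592, 0.342, -0.365, 0.631]
wrist_force: [-0.1, 0.5, 0.1]
gripper_width: 68.0
```

Request:
drive_tool(slide=[[0, 0.001, -0.0005], [0, 0, 0]], rotation=[[0, 0, 0], [0, 0, 0]])

```text
clock: 15.4
position: [658.1, 2.6, 38.0]
orientation: [-0.592, 0.342, -0.365, 0.631]
wrist_force: [0.7, 1.0, 3.5]
gripper_width: 68.2
```

Request:
drive_tool(slide=[[0, 0, 0], [0, 0, 0], [0, 0, 0], [0, 0, 0]], rotation=[[0, 0, 0], [0, 0, 0], [0, 0, 0], [0, 0, 0]], grip=1)

```text
clock: 15.9
position: [657.3, 2.6, 37.2]
orientation: [-0.592, 0.343, -0.366, 0.631]
wrist_force: [-0.3, -0.8, 0.2]
gripper_width: 85.2
```

Request:
drive_tool(slide=[[0, -0.02, 0], [0, -0.04, 0], [0, -0.06, 0], [0, -0.06, 0], [0, 0, 0]], rotation=[[0, 0, 0], [0, 0, 0], [-0.1, 0, 0], [-0.15, 0, 0], [-0.15, 0, 0]])

```text
clock: 16.52
position: [580.3, 8.1, 190.4]
orientation: [-0.521, 0.445, -0.474, 0.553]
wrist_force: [0.7, -0.7, 0.3]
gripper_width: 85.7
```

```bash
python3 snap.py w8; python3 - <<'E'
from h import *
W=wcam("w8");i=cv2.imread("pics/w8.png")
b=blob(i,(100,0,540,280),(14,140,60),(28,255,255),3,3);print("brass",b)
d=blob(i,(100,0,540,280),(0,60,10),(14,255,110),3,5);print("brown",d)
E
```

```text
16.525 [580.284   8.074 190.424] [-0.191  0.251  1.66   0.024  1.077  1.431]
[[-0.062  0.154  0.986]
 [-0.998 -0.008 -0.061]
 [-0.001 -0.988  0.154]]
brass [[288, 135], [288, 145], [354, 147], [359, 143], [359, 136], [351, 133]]
brown [[412, 93], [234, 93], [236, 152], [246, 148], [282, 149], [300, 158], [238, 160], [237, 174], [255, 179], [238, 183], [238, 189], [408, 189], [411, 157], [310, 160], [309, 148], [288, 146], [287, 135], [357, 133], [360, 145], [368, 145], [372, 135], [412, 136], [411, 128], [401, 126], [412, 124]]
```

View pics/w8.png

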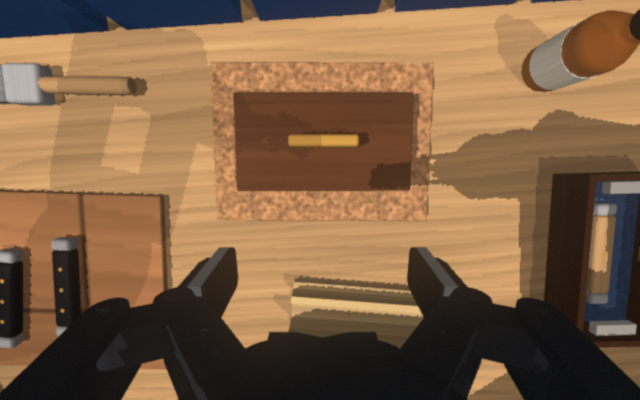

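Wrist view 8: lid lying on the pad, handle up, corners (234,93), (413,93), (410,190) and (237,190), handle (288–359, 133–147).

```bash
python3 - <<'E'
from h import *
W=wcam("w8")
c=plane(W,[[233.5,92.5],[413.5,92.5],[410,190.5],[236.5,190.5]],30);print(c,c.mean(0)); print([np.linalg.norm(c[i]-c[i-1]) for i in range(4)])
h=plane(W,[[288,133.5],[359.5,133.5]],56);print("handle",h,h.mean(0))
print("yaw",[np.degrees(np.arctan2(*(c[a]-c[b])[:2])) for a,b in((0,1),(3,2))])
S=cam("scene");im=env.capture("scene")[:,:,::-1].copy();cv2.imwrite("pics/s2.png",im)
b=blob(im,(330,195,425,285),(0,60,10),(14,255,110),2.5,2);print("scene brown",b)
if b: print(plane(S,b,30))
go([c.mean(0)[0],c.mean(0)[1],115],tooldown(np.radians(-3.2)),10)
E
```

```text
[[707.86   93.94   30.   ]
 [696.08  -93.557  30.   ]
 [593.702 -87.336  30.   ]
 [605.469 100.959  30.   ]] [650.778   3.502  30.   ]
[np.float64(102.63090877914108), np.float64(187.8667660824232), np.float64(102.56726809376768), np.float64(188.66238869441958)]
handle [[659.503  37.503  56.   ]
 [655.151 -31.928  56.   ]] [657.327   2.787  56.   ]
yaw [np.float64(3.5948056967224704), np.float64(3.5759206202936276)]
scene brown [[379, 206], [347, 252], [349, 263], [350, 256], [356, 265], [359, 262], [360, 265], [368, 265], [371, 274], [376, 268], [380, 273], [383, 262], [389, 259], [389, 253], [407, 229], [408, 222]]
[[ 616.15    93.963   30.   ]
 [ 599.687  -89.221   30.   ]
 [ 619.527 -117.517   30.   ]
 [ 612.549  -96.688   30.   ]
 [ 639.171 -114.15    30.   ]
 [ 642.542 -102.006   30.   ]
 [ 648.87  -109.074   30.   ]
 [ 668.262  -98.925   30.   ]
 [ 686.72  -119.91    30.   ]
 [ 691.356  -97.133   30.   ]
 [ 707.063 -105.887   30.   ]
 [ 700.925  -71.461   30.   ]
 [ 711.865  -55.287   30.   ]
 [ 704.491  -37.993   30.   ]
 [ 719.501   57.874   30.   ]
 [ 713.173   81.334   30.   ]]
dist 98.9002325650938 row turn deg 9.066104331227217
slide [[0.0, 0.0081, 0.0057], [0.001, 0.008, 0.0057], [0.002, 0.0079, 0.0055], [0.0029, 0.0078, 0.0053], [0.0038, 0.0077, 0.0048], [0.0046, 0.0076, 0.0043], [0.0053, 0.0075, 0.0036], [0.0059, 0.0074, 0.0028], [0.0064, 0.0073, 0.0019], [0.0067, 0.0072, 0.0009]] rot each [-0.0122, -0.1573, 0.0119]
```

Request:
drive_tool(slide=[[0.0, 0.008, 0.0057], [0.001, 0.008, 0.0057], [0.002, 0.008, 0.0055], [0.003, 0.008, 0.0053], [0.004, 0.008, 0.005]], rotation=[[-0.012, -0.157, 0.012], [-0.012, -0.157, 0.012], [-0.012, -0.157, 0.012], [-0.012, -0.157, 0.012], [-0.012, -0.157, 0.012]])

```text
clock: 17.25
position: [612.9, 6.4, 146.4]
orientation: [0.666, -0.625, 0.268, -0.308]
wrist_force: [0.4, 0.0, -0.1]
gripper_width: 85.2
```

Request:
drive_tool(slide=[[0.0046, 0.0075, 0.004], [0.005, 0.0075, 0.0036], [0.006, 0.0075, 0.003], [0.0064, 0.007, 0.002], [0.0067, 0.007, 0.001]], rotation=[[-0.012, -0.157, 0.012], [-0.012, -0.157, 0.012], [-0.012, -0.157, 0.012], [-0.012, -0.157, 0.012], [-0.012, -0.157, 0.012]])

```text
clock: 17.88
position: [646.8, 4.8, 111.1]
orientation: [0.708, -0.706, 0.02, -0.018]
wrist_force: [-0.3, -1.0, 0.1]
gripper_width: 85.2
```

```bash
python3 snap.py w9; python3 - <<'E'
from h import *
W=wcam("w9");i=cv2.imread("pics/w9.png")
b=blob(i,(100,0,540,399),(14,140,60),(28,255,255),3,3);print("brass",b)
print("expect handle corners px",proj(W,[[651+sx*35*.063+sy*6*.998,3.3+sx*35*.998-sy*6*.063,56] for sx in(-1,1) for sy in(-1,1)]))
if b: print(plane(W,b,56))
go([651,3.3,39],tooldown(np.radians(-3.6)),3)
E
```

```text
17.875 [646.795   4.754 111.095] [-0.166  0.526  1.438  0.003  1.182 -0.114]
[[ 0.999 -0.004  0.053]
 [-0.053  0.003  0.999]
 [-0.004 -1.     0.003]]
brass [[324, 168], [321, 260], [333, 263], [337, 258], [339, 180], [336, 169]]
expect handle corners px [[320.24  264.812]
 [336.003 264.969]
 [320.942 173.968]
 [338.199 174.131]]
[[649.56   42.665  56.   ]
 [643.608 -27.249  56.   ]
 [652.574 -30.233  56.   ]
 [655.776 -26.215  56.   ]
 [659.589  33.671  56.   ]
 [657.814  41.525  56.   ]]
dist 71.1893761824498 row turn deg 0.31503642642024204
slide [[0.0014, 0.0237, -0.0005], [0.0013, 0.0237, -0.0005], [0.0013, 0.0237, -0.0005]] rot each [-0.001, 0.0052, -0.0015]
```

Request:
drive_tool(slide=[[0.004, 0.03, -0.001], [0, 0.03, 0], [0, 0.012, 0], [0, 0, 0]], rotation=[[0, 0.01, -0.004], [0, 0, 0], [0, 0, 0], [0, 0, 0]])

```text
clock: 18.42
position: [650.5, 3.7, 40.0]
orientation: [0.708, -0.706, 0.025, -0.024]
wrist_force: [1.1, -0.8, 0.5]
gripper_width: 85.2
```

Request:
drive_tool(slide=[[0, 0, 0], [0, 0, 0], [0, 0, 0], [0, 0, 0], [0, 0, 0]], rotation=[[0, 0, 0], [0, 0, 0], [0, 0, 0], [0, 0, 0], [0, 0, 0]], grip=0)

```text
clock: 19.05
position: [652.1, 3.4, 41.7]
orientation: [0.708, -0.706, 0.024, -0.025]
wrist_force: [0.4, 0.4, 4.1]
gripper_width: 10.3
```

Request:
drive_tool(slide=[[0, -0.01, 0], [0, -0.04, 0], [0, -0.05, 0], [0, -0.04, 0], [0, 0, 0]], rotation=[[0, 0, 0], [0, 0, 0], [0, 0, 0], [0, 0, 0], [0, 0, 0]])

```text
clock: 19.68
position: [653.5, 2.8, 185.3]
orientation: [0.707, -0.706, 0.021, -0.027]
wrist_force: [-0.1, -0.3, -3.4]
gripper_width: 10.3
```

```bash
python3 - <<'E'
from h import *
p=pose();print(p[0]);print(p[1].as_matrix())
go([504.3,-314,165],tooldown(np.radians(-92.0)),10)
E
```

```text
[653.496   2.826 185.342]
[[ 0.998  0.009  0.069]
 [-0.069  0.001  0.998]
 [ 0.009 -1.     0.002]]
dist 350.7880133492075 row turn deg 8.805943652366619
slide [[-0.0127, 0.0019, -0.0326], [-0.0076, 0.0019, -0.0342], [-0.0023, 0.0019, -0.035], [0.0031, 0.002, -0.0349], [0.0084, 0.002, -0.034], [0.0135, 0.002, -0.0323], [0.0183, 0.002, -0.0298], [0.0227, 0.002, -0.0267], [0.0265, 0.002, -0.0229], [0.0297, 0.002, -0.0186]] rot each [-0.0008, 0.1537, 0.0005]
```

Request:
drive_tool(slide=[[-0.0127, 0.001, -0.0326], [-0.0076, 0.001, -0.0342], [-0.0023, 0.001, -0.035], [0.003, 0.001, -0.035], [0.0084, 0.001, -0.034]], rotation=[[0, 0.154, 0], [0, 0.154, 0], [0, 0.154, 0], [0, 0.154, 0], [0, 0.154, 0]])

```text
clock: 20.3
position: [574.5, -155.6, 173.1]
orientation: [0.646, -0.644, 0.291, -0.288]
wrist_force: [0.1, -0.9, -2.7]
gripper_width: 10.3
```

Request:
drive_tool(slide=[[0.0135, 0.002, -0.0323], [0.018, 0.002, -0.03], [0.0227, 0.002, -0.0267], [0.0265, 0.002, -0.023], [0.03, 0.002, -0.0186]], rotation=[[0, 0.154, 0], [0, 0.154, 0], [0, 0.154, 0], [0, 0.154, 0], [0, 0.154, 0]])

```text
clock: 20.92
position: [499.3, -313.5, 162.7]
orientation: [0.49, -0.488, 0.513, -0.509]
wrist_force: [0.1, 0.2, -2.7]
gripper_width: 10.1
```

Request:
drive_tool(slide=[[0, 0, 0], [0, 0, 0]], rotation=[[0, 0, 0], [0, 0, 0]])

```text
clock: 21.18
position: [500.3, -312.6, 163.5]
orientation: [0.492, -0.489, 0.511, -0.508]
wrist_force: [0.2, -0.6, -2.9]
gripper_width: 10.2
```

```bash
python3 snap.py w10; python3 - <<'E'
from h import *
W=wcam("w10");i=cv2.imread("pics/w10.png")
b=blob(i,(180,0,460,260),(0,60,10),(14,255,115),3,3);print("brown",b)
print("expect lid far corners px",proj(W,[[504.3+95,-314-3.3+s*52,165-34.5+24] for s in(1,-1)]),"case far corners",proj(W,[[599.5,-266,48],[596,-369,48]]))
go([504.3,-314,100],tooldown(np.radians(-92.0)),3)
E
```

```text
21.175 [ 500.296 -312.619  163.465] [-0.749  0.383  1.53   0.003  1.233  0.858]
[[-0.037 -0.001  0.999]
 [-0.999  0.005 -0.037]
 [-0.005 -1.    -0.001]]
brown [[356, 150], [353, 176], [339, 176], [338, 180], [323, 183], [334, 192], [335, 235], [346, 238], [351, 254], [388, 247], [409, 249], [415, 172], [399, 177], [393, 185], [367, 190], [364, 195], [364, 175]]
expect lid far corners px [[217.784  58.409]
 [435.844  48.959]] case far corners [[263.73   83.813]
 [387.248  83.165]]
dist 64.01692890161756 row turn deg 0.09586404844802682
slide [[0.0006, 0.0213, 0.0012], [0.0006, 0.0213, 0.0012], [0.0005, 0.0213, 0.0012]] rot each [0.0002, -0.0006, -0.0016]
```

```bash
python3 - <<'E'
from h import *
W=wcam("w10");i=cv2.imread("pics/w10.png").astype(int)
ed=lambda v,lo,k=3:[int(lo+j) for j in np.argsort(-np.abs(cv2.GaussianBlur(v.astype(np.float32)[None],(5,1),0)[0][2:]-cv2.GaussianBlur(v.astype(np.float32)[None],(5,1),0)[0][:-2]))[:4]+1]
v=i.sum(2)
for c in(240,280,380,410): print("col",c,ed(v[20:120,c],20), v[20:110:6,c].tolist())
for r in(90,120,150): print("row",r,ed(v[r,170:300],170),ed(v[r,350:480],350))
print("case lid top z=",163.5-34.5+24)
E
```

```text
col 240 [67, 68, 66, 69] [611, 532, 508, 531, 546, 574, 572, 536, 309, 264, 261, 262, 261, 261, 259]
col 280 [67, 68, 66, 69] [619, 577, 524, 542, 555, 576, 547, 553, 314, 286, 283, 280, 277, 272, 246]
col 380 [62, 63, 67, 61] [623, 618, 588, 620, 623, 626, 581, 510, 265, 296, 293, 290, 287, 285, 279]
col 410 [63, 67, 62, 64] [617, 603, 586, 612, 616, 618, 577, 567, 265, 285, 282, 282, 280, 277, 277]
row 90 [220, 219, 221, 218] [462, 463, 461, 424]
row 120 [223, 222, 224, 221] [421, 422, 420, 423]
row 150 [226, 225, 227, 224] [419, 418, 420, 417]
case lid top z= 153.0
```

```bash
python3 - <<'E'
from h import *
W=wcam("w10");p,R=pose()
X=plane(W,[[240,67.5],[280,67.5],[400,67],[223,120],[421,120],[226,150],[419,150]],153);print(X)
print("tool frame",R.inv().apply(X-p))
E
```

```text
[[ 595.147 -275.098  153.   ]
 [ 594.384 -294.615  153.   ]
 [ 592.323 -353.005  153.   ]
 [ 570.915 -263.508  153.   ]
 [ 567.044 -364.589  153.   ]
 [ 555.723 -263.062  153.   ]
 [ 551.894 -364.392  153.   ]]
tool frame [[-40.7    11.038  93.01 ]
 [-21.168  10.947  92.962]
 [ 37.257  10.673  93.041]
 [-51.394  11.101  68.369]
 [ 49.759  10.628  68.203]
 [-51.283  11.109  53.172]
 [ 50.118  10.634  53.056]]
```

Request:
drive_tool(slide=[[0.001, 0.03, 0.004], [0, 0.03, 0], [0, 0.014, 0], [0, 0, 0]], rotation=[[0, 0, 0], [0, 0, 0], [0, 0, 0], [0, 0, 0]])

```text
clock: 21.72
position: [504.8, -313.3, 90.1]
orientation: [0.492, -0.49, 0.51, -0.508]
wrist_force: [-0.0, 0.1, -3.5]
gripper_width: 10.3
```

```bash
python3 - <<'E'
from h import *
for k in range(2):
    p=pose();print(p[0],np.degrees(np.arctan2(*p[1].as_matrix()[1::-1,0])),p[1].as_matrix()[:,1]);im=env.capture("scene" if k else "side")
    cv2.imwrite(f"pics/s3{k}.png",im[:,:,::-1])
a=cv2.imread("pics/s31.png")[255:355,215:345];b=cv2.imread("pics/s30.png")[120:220,290:420]
cv2.imwrite("pics/s3.png",np.hstack([cv2.resize(q,(400,308),interpolation=3) for q in(a,b)]))
E
```

```text
[ 504.777 -313.349   90.087] -92.10635044984305 [-0.001  0.005 -1.   ]
[ 505.381 -314.109   91.238] -92.12096728167162 [ 0.001  0.003 -1.   ]
```

View pics/s3.png

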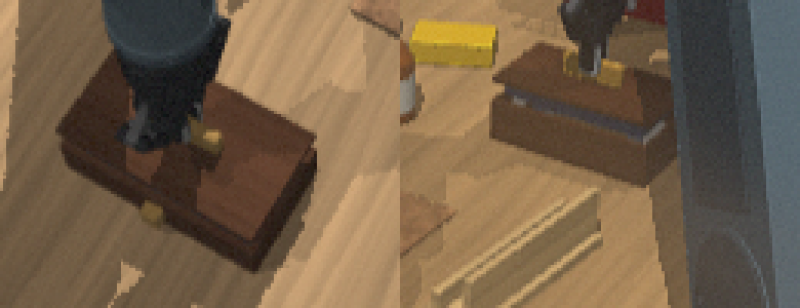

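The last viewed picture shows the lid square over the case and just above it. I'll lower it gently, watching the force.

Request:
drive_tool(slide=[[0, 0.006, 0], [0, 0, 0]], rotation=[[0, 0, 0], [0, 0, 0]])

```text
clock: 22.08
position: [505.0, -314.6, 85.3]
orientation: [0.491, -0.489, 0.51, -0.509]
wrist_force: [-0.3, 0.1, -3.0]
gripper_width: 10.8
```

Request:
drive_tool(slide=[[0, 0.004, 0], [0, 0, 0]], rotation=[[0, 0, 0], [0, 0, 0]])

```text
clock: 22.32
position: [504.9, -314.4, 80.8]
orientation: [0.491, -0.489, 0.51, -0.509]
wrist_force: [0.4, -0.0, -3.2]
gripper_width: 10.5
```

Request:
drive_tool(slide=[[0, 0.002, 0], [0, 0, 0]], rotation=[[0, 0, 0], [0, 0, 0]])

```text
clock: 22.58
position: [505.0, -314.4, 78.9]
orientation: [0.491, -0.489, 0.51, -0.509]
wrist_force: [0.5, 0.2, -4.0]
gripper_width: 10.1
```

Request:
drive_tool(slide=[[0, 0.0015, 0], [0, 0, 0]], rotation=[[0, 0, 0], [0, 0, 0]])

```text
clock: 22.82
position: [505.0, -314.5, 77.4]
orientation: [0.491, -0.489, 0.51, -0.509]
wrist_force: [-0.2, 0.3, -2.9]
gripper_width: 10.1
```

Request:
drive_tool(slide=[[0, 0.001, 0], [0, 0, 0]], rotation=[[0, 0, 0], [0, 0, 0]])

```text
clock: 23.08
position: [505.0, -314.5, 76.5]
orientation: [0.491, -0.489, 0.51, -0.509]
wrist_force: [-0.4, 0.4, -3.1]
gripper_width: 10.4
```

Request:
drive_tool(slide=[[0, 0.001, 0], [0, 0, 0]], rotation=[[0, 0, 0], [0, 0, 0]])

```text
clock: 23.32
position: [505.1, -314.5, 75.8]
orientation: [0.491, -0.489, 0.51, -0.509]
wrist_force: [-0.3, 0.6, -2.2]
gripper_width: 10.1
```

Request:
drive_tool(slide=[[0, 0.001, 0], [0, 0, 0]], rotation=[[0, 0, 0], [0, 0, 0]])

```text
clock: 23.58
position: [505.1, -314.6, 75.7]
orientation: [0.491, -0.489, 0.51, -0.509]
wrist_force: [-2.1, 2.2, 5.7]
gripper_width: 10.2
```

Request:
drive_tool(slide=[[0, 0, 0], [0, 0, 0], [0, 0, 0], [0, 0, 0], [0, 0, 0]], rotation=[[0, 0, 0], [0, 0, 0], [0, 0, 0], [0, 0, 0], [0, 0, 0]], grip=0.6)

```text
clock: 24.2
position: [505.1, -314.5, 74.5]
orientation: [0.491, -0.489, 0.51, -0.509]
wrist_force: [-0.3, 0.3, -0.5]
gripper_width: 51.0
```

Request:
drive_tool(slide=[[0, -0.02, 0], [0, -0.03, 0], [0, -0.05, 0], [0, -0.03, 0], [0, 0, 0]], rotation=[[0, 0, 0], [0, 0, 0], [0, 0, 0], [0, 0, 0], [0, 0, 0]])

```text
clock: 24.82
position: [506.2, -316.0, 207.6]
orientation: [-0.491, 0.489, -0.508, 0.511]
wrist_force: [-0.3, 0.8, -0.8]
gripper_width: 51.0
```

```bash
python3 snap.py w11; python3 - <<'E'
from h import *
W=wcam("w11");i=cv2.imread("pics/w11.png")
v=cv2.GaussianBlur(i.sum(2).astype(np.float32),(5,5),0)
for nm,(l,lo,hi) in {"col270":(v[:,270],20,140),"col390":(v[:,390],20,140)}.items(): g=np.abs(np.gradient(l));print(nm,lo+np.argsort(-g[lo:hi])[:5])
for r in(110,140,170):
    g=np.abs(np.gradient(v[r]));print("row",r,180+np.argsort(-g[180:310])[:4],340+np.argsort(-g[340:480])[:4])
print("expected corners",proj(W,[[504.3+95+s*1.9,-314-3.4+s*52,64] for s in(1,-1)]))
print("brass",blob(i,(200,50,450,399),(14,140,60),(28,255,255),3,3), proj(W,[[504.3+a*35,-314,90] for a in(-1,1)]))
E
```

```text
24.825 [ 506.21  -315.98   207.563] [-0.746  0.355  1.46   0.003  1.322  0.862]
[[-0.038  0.006  0.999]
 [-0.999 -0.001 -0.038]
 [ 0.001 -1.     0.006]]
col270 [94 93 95 92 96]
col390 [88 87 89 86 90]
row 110 [266 265 267 264] [396 464 465 397]
row 140 [268 267 269 266] [395 399 394 398]
row 170 [269 270 268 271] [392 462 393 391]
expected corners [[265.009  93.519]
 [376.221  93.253]]
brass [[320, 158], [314, 162], [314, 229], [325, 232], [327, 162]] [[322.425 233.504]
 [319.437 161.391]]
```

Request:
drive_tool(slide=[[0, 0.05, -0.001], [0, 0.05, 0], [0, 0.025, 0], [0, 0.007, 0], [0, 0, 0]], rotation=[[0, 0, 0], [0, 0, 0], [0, 0, 0], [0, 0, 0], [0, 0, 0]])

```text
clock: 25.5
position: [503.7, -314.2, 71.8]
orientation: [0.491, -0.489, 0.51, -0.508]
wrist_force: [-0.2, -0.5, -0.0]
gripper_width: 51.5
```

Request:
drive_tool(slide=[[0, 0, 0], [0, 0, 0], [0, 0, 0], [0, 0, 0]], rotation=[[0, 0, 0], [0, 0, 0], [0, 0, 0], [0, 0, 0]], grip=0)

```text
clock: 26.0
position: [504.7, -314.7, 73.9]
orientation: [-0.492, 0.489, -0.509, 0.51]
wrist_force: [0.2, 1.4, 6.9]
gripper_width: 10.4
```

Request:
drive_tool(slide=[[0, 0.002, 0], [0, 0.002, 0], [0, 0.001, 0], [0, 0, 0]], rotation=[[0, 0, 0], [0, 0, 0], [0, 0, 0], [0, 0, 0]])

```text
clock: 26.5
position: [504.8, -314.7, 69.8]
orientation: [-0.492, 0.489, -0.509, 0.51]
wrist_force: [-1.0, 3.0, 13.4]
gripper_width: 10.5
```

Request:
drive_tool(slide=[[0, 0.001, 0], [0, 0.001, 0], [0, 0.001, 0], [0, 0, 0]], rotation=[[0, 0, 0], [0, 0, 0], [0, 0, 0], [0, 0, 0]])

```text
clock: 27.0
position: [504.7, -314.7, 66.9]
orientation: [-0.492, 0.489, -0.509, 0.51]
wrist_force: [-2.2, 3.1, 13.4]
gripper_width: 10.5
```

Request:
drive_tool(slide=[[0, 0.001, 0], [0, 0.001, 0], [0, 0, 0]], rotation=[[0, 0, 0], [0, 0, 0], [0, 0, 0]])

```text
clock: 27.38
position: [504.8, -314.6, 65.9]
orientation: [-0.492, 0.489, -0.509, 0.51]
wrist_force: [-4.4, 5.6, 19.4]
gripper_width: 10.3
```

Request:
drive_tool(slide=[[0, 0.001, 0], [0, 0.0005, 0], [0, 0, 0]], rotation=[[0, 0, 0], [0, 0, 0], [0, 0, 0]])

```text
clock: 27.75
position: [504.8, -314.6, 65.8]
orientation: [-0.492, 0.49, -0.508, 0.51]
wrist_force: [-6.8, 8.0, 29.5]
gripper_width: 10.2
```

Request:
drive_tool(slide=[[0, 0.0006, 0], [0, 0, 0]], rotation=[[0, 0, 0], [0, 0, 0]])

```text
clock: 28.0
position: [504.8, -314.6, 65.8]
orientation: [-0.492, 0.49, -0.508, 0.51]
wrist_force: [-8.4, 8.2, 33.9]
gripper_width: 10.2
```

Request:
drive_tool(slide=[[0, 0, 0], [0, 0, 0], [0, 0, 0], [0, 0, 0]], rotation=[[0, 0, 0], [0, 0, 0], [0, 0, 0], [0, 0, 0]], grip=0.6)

```text
clock: 28.5
position: [503.9, -314.3, 59.9]
orientation: [0.491, -0.489, 0.51, -0.509]
wrist_force: [-0.5, 0.0, -0.1]
gripper_width: 51.4
```

Request:
drive_tool(slide=[[0, -0.03, 0], [0, -0.02, 0.01], [0, 0, 0.035], [0, 0, 0.033], [0, 0, 0]], rotation=[[0, 0, 0], [0, 0, 0], [0, 0, 0], [0, 0, 0], [0, 0, 0]])

```text
clock: 29.12
position: [583.7, -317.4, 109.9]
orientation: [0.492, -0.49, 0.509, -0.509]
wrist_force: [-0.7, 0.8, 0.2]
gripper_width: 51.6
```

Request:
drive_tool(slide=[[0, 0, 0], [0, 0, 0], [0, 0, 0], [0, 0, 0], [0, 0.025, 0]], rotation=[[0, 0, 0], [0, 0, 0], [0, 0, 0], [0, 0, 0], [0, 0, 0]], grip=0)

```text
clock: 29.75
position: [583.3, -318.8, 87.8]
orientation: [-0.492, 0.489, -0.508, 0.511]
wrist_force: [0.5, 0.1, -0.2]
gripper_width: -0.2
```

Request:
drive_tool(slide=[[0, 0.02, 0], [0, 0.004, 0], [0, 0.002, 0], [0, 0, 0]], rotation=[[0, 0, 0], [0, 0, 0], [0, 0, 0], [0, 0, 0]])

```text
clock: 30.25
position: [582.5, -317.7, 60.4]
orientation: [-0.491, 0.489, -0.509, 0.509]
wrist_force: [0.4, 0.4, 0.2]
gripper_width: -0.1
```

Request:
drive_tool(slide=[[0, 0.002, 0], [0, 0.001, 0], [0, 0, 0]], rotation=[[0, 0, 0], [0, 0, 0], [0, 0, 0]])

```text
clock: 30.62
position: [582.0, -317.4, 56.6]
orientation: [0.491, -0.489, 0.51, -0.509]
wrist_force: [-0.2, 0.3, -0.1]
gripper_width: 0.1
```

Request:
drive_tool(slide=[[0, 0.001, 0], [0, 0.001, 0], [0, 0, 0]], rotation=[[0, 0, 0], [0, 0, 0], [0, 0, 0]])

```text
clock: 31.0
position: [582.1, -317.5, 56.1]
orientation: [0.491, -0.489, 0.509, -0.509]
wrist_force: [-3.1, 2.7, 8.2]
gripper_width: -0.1
```

Request:
drive_tool(slide=[[0, 0.001, 0], [0, 0.001, 0], [0, 0, 0]], rotation=[[0, 0, 0], [0, 0, 0], [0, 0, 0]])

```text
clock: 31.38
position: [582.2, -317.5, 56.0]
orientation: [-0.491, 0.49, -0.509, 0.51]
wrist_force: [-6.2, 4.1, 19.9]
gripper_width: 0.2
```

Request:
drive_tool(slide=[[0, -0.05, 0], [0, 0, -0.05], [0, 0, -0.055], [0, 0, -0.052], [0, 0.025, 0]], rotation=[[0, 0, 0], [0, 0, 0], [0, 0, 0], [0, 0, 0], [0, 0, 0]])

```text
clock: 32.0
position: [423.0, -311.9, 78.9]
orientation: [-0.491, 0.489, -0.51, 0.51]
wrist_force: [0.9, -0.4, -0.6]
gripper_width: 0.0
```

Request:
drive_tool(slide=[[0, 0.015, 0], [0, 0.004, 0], [0, 0.002, 0], [0, 0, 0]], rotation=[[0, 0, 0], [0, 0, 0], [0, 0, 0], [0, 0, 0]])

```text
clock: 32.5
position: [425.7, -311.6, 56.6]
orientation: [0.491, -0.49, 0.51, -0.509]
wrist_force: [0.4, 0.1, -0.0]
gripper_width: 0.1
```

Request:
drive_tool(slide=[[0, 0.001, 0], [0, 0.001, 0], [0, 0, 0]], rotation=[[0, 0, 0], [0, 0, 0], [0, 0, 0]])

```text
clock: 32.88
position: [425.7, -311.7, 56.0]
orientation: [-0.491, 0.489, -0.509, 0.51]
wrist_force: [-2.1, 3.0, 10.2]
gripper_width: 0.2
```

Both ends are at board-top height 56 mm, which is home. One more push here, then retreat and check.

Request:
drive_tool(slide=[[0, 0.001, 0], [0, 0.0005, 0], [0, 0, 0]], rotation=[[0, 0, 0], [0, 0, 0], [0, 0, 0]])

```text
clock: 33.25
position: [425.7, -311.7, 56.0]
orientation: [-0.491, 0.49, -0.509, 0.51]
wrist_force: [-5.4, 4.5, 21.7]
gripper_width: -0.0
```

Request:
drive_tool(slide=[[0, -0.05, 0], [0, -0.06, 0], [0, -0.05, 0], [0, 0, -0.03], [0, 0, 0]], rotation=[[0, 0, 0], [0, 0, 0], [0, 0, 0], [0, 0, 0], [0, 0, 0]])

```text
clock: 33.88
position: [394.1, -310.6, 213.9]
orientation: [-0.491, 0.489, -0.51, 0.51]
wrist_force: [0.2, -0.8, -0.2]
gripper_width: -0.3
```

```bash
python3 snap.py w12; python3 - <<'E'
from h import *
W=wcam("w12");i=cv2.imread("pics/w12.png")
v=cv2.GaussianBlur(i.sum(2).astype(np.float32),(5,5),0)
print("expected near corners px",proj(W,[[504.3-95+s*1.9,-314+3.4+s*52,56] for s in(1,-1)]))
for c in(300,340): g=np.abs(np.gradient(v[:230,c]));print("col",c,np.argsort(-g)[:5])
for r in(60,100): g=np.abs(np.gradient(v[r]));print("row",r,200+np.argsort(-g[200:320])[:4],330+np.argsort(-g[330:450])[:4])
S=cam("scene");im=env.capture("scene")[:,:,::-1]; a=cv2.imread("pics/scene0.png")
print("dark knives changed px:",(cv2.absdiff(im,a)[115:155,355:402].max(2)>60).sum(), "joints/force",env.get_state()["wrist_force"])
E
```

```text
33.875 [ 394.115 -310.594  213.927] [-0.892  0.184  1.675  0.002  1.282  0.717]
[[-0.039  0.002  0.999]
 [-0.999  0.001 -0.039]
 [-0.001 -1.     0.002]]
expected near corners px [[273.438 172.641]
 [371.994 172.333]]
col 300 [172 171 198 173 197]
col 340 [172 171 173 182 181]
row 60 [316 315 317 268] [395 396 394 330]
row 100 [316 270 315 317] [394 395 393 375]
dark knives changed px: 5 joints/force [-0.684 -1.148  0.568]
```

Lid edges are where they should be (near edge at row 172 against 172.5 expected), and the black knives haven't moved. Handing in.

```bash
python3 -c "
from rig import env
print(env.finish_job())"
```

```text
the job is handed in; nothing more can be done
None
```

The job is handed in at about 34 s on the robot's clock. No verdict is reported, so what follows rests on my own checks.

**What I did**
1. I laid the pale knife flat in the case. A picture afterwards showed it on the floor, clear of the near catch.
2. I took the lid from the rack by the ends of its handle and laid it on the pad, handle up, about 1 mm from the pad's centre. I then let go.
3. I took the lid again by the handle and set it lightly on the catches, with the panel in the mouth, then let go.
4. I pressed the lid down by the handle with up to 34 N, then pressed each end with shut fingers.

**Last checks**
- **Lid height:** both ends stopped dead at 56.0 mm under about 20 N, which is the seated height of the board's top (48 + 8 mm). The drop from proud to home was about 8 mm.
- **Lid position:** the lid's near edge was within 1 pixel of where it should be.
- **Black knives:** only 5 pixels around them had changed since the start.
- **Robot:** it is clear of everything, about 150 mm above the lid.

**What disagreed**
- **Heights:** some heights measured from two views came out 8 to 15 mm low (knife top and case rim). The far knife end, at a poor viewing angle, gave a useless value. I used the text's heights where sizes or contact agreed with them.
- **Unchecked:** the catches could not be seen directly, and I did not check the knife again after the lid was on.

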